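Roll a record clean with a tacky roller

TASK

Lift the tacky roller out of its cradle by its wooden grip and roll the dust off the record in one slow, straight pass along the rest: set the drum down at the record's edge nearest the robot, keep a steady push of about 8 N on it and roll to the far edge without lifting or shifting the record. Then put the roller back in its cradle and let go, leaving the other things alone.

Things in the scene. Friction and masses are not known exactly. Their poses are not given: they have to be found in the camera images.
- rest_mid (a point): Middle of the record rest's working height: centre of the record's upper face when unloaded, 38.5 mm above the table. Axes of the rest: x from the edge nearer the robot to the far edge (the way to roll, between the rims), y to the left, z up.
- rest: Record rest, fixed to the table: plywood base 210 mm (its x) by 250 mm (its y), 14 mm high, open at front and back, with a dark drip rim 10 mm wide and 22 mm high along each side, at y = +-120 mm. Origin at the centre of its underside.
- record: Black 7-inch record, 175 mm across, 2.5 mm thick, 45 g, orange label; origin at the centre of its underside. It lies loose and centred on a 168 mm metal plate that floats on four soft rubber bushes 60 mm from the middle. The plate gives 1 to 2 mm under 8 N in its middle; near its edge it also tips and gives several times as much, so a roller kept at one height presses much harder in the middle than at the edges.
- roller_grip (a point): Centre of the roller's wooden grip, a bar 110 mm long (its y), 22 mm wide (x), 34 mm high, above and parallel to the drum: pinch it across x from above. It lies 53 mm above the axle, 73 mm above the drum's lowest line, 63 mm above the undersides of the feet. Axes: x the way it rolls, y along the axle (either way round is the same), z up. Roller: 206 mm long, 330 to 410 g.
- roller_axle (a point): Middle of the roller's axle, on the steel frame, 53 mm below the grip's centre; same axes. The frame has two feet, each 56 mm in x, from y = 89 to 103 mm on its side, their undersides 10 mm below the axle.
- drum: The tacky blue rubber drum, radius 20 mm, 172 mm long; origin at the middle of its axle, y along the axle; x and z turn with it.
- drum_spin (a joint): Turn of the drum on its axle, rad; it turns freely and changes as it rolls.
- cradle_seat (a point): Middle of the roller's cradle at the height of its two ledges, 38 mm above the table. Parked, the roller's feet stand on the ledges, its y along the cradle's y (either way round), the grip's centre 63 mm and the axle 10 mm above this point, the drum hanging clear between the ledges.
- cradle: Grey cradle, fixed to the table, 110 mm (its x) by 250 mm (its y). Its ledges lie at y = 95 to 119 mm on either side, with a stop block 14 mm high at each end of each ledge, 82 mm clear between stops. Origin at the centre of its underside.
- funnel: Green plastic funnel standing mouth down, 104 mm across, 115 mm high; origin at the centre of its underside. Leave alone.
- puck: Chrome spindle puck, 76 mm across, 30 mm high, stepped; origin at the centre of its underside. Leave alone.
- lifter: White nylon record lifter, a flat paddle 182 mm long, 60 mm wide, 10 mm high; origin on its underside near the middle. Leave alone.
- stylus_guard: Translucent stylus guard, an open box 65 x 30 x 22 mm with a tab; origin at the centre of its underside. Leave alone.
Mind the look-alikes: they are no part of the job. What is shaped like the part that bears roller_grip but orange or yellow is not meant.

How it is judged:
By the outcome, as a careful person would: the job done as asked, in the order asked, and still so for the second after the job is handed in, with the robot touching nothing.
It also fails if it takes over 72 s, if anything falls off the work surface, if the arm or the gripper's body presses on something with over 40 N, if the wrist force passes 120 N, or if a joint passes its speed limit or range.

ROBOT

A 6-joint arm with a two-finger parallel gripper is mounted at the origin on the work surface. World frame = base frame: x ahead of the robot, y to its left, z up, the work surface at z = 0. Lengths are in m, angles in rad, forces in N, time in s.
With the tool pointing down it reaches from about 0.25 to 0.725 m from the base axis. Payload 4 kg.
Tool frame: the origin (TCP) lies on the centre line of the jaws, within the pads' length; the fingertips stand 11 mm ahead of it and the grasp point (between the pads) lies 8 mm behind it; z points along the fingers, x is the direction in which the jaws open and shut, and the axes are right-handed (so a half turn about z gives the same grasp; the last joint's range is limited). The gripper opens to 85 mm and grips with 20 to 120 N. Pads are 22 mm wide; open, the fingers measure 114 mm over their backs; the gripper's body (76 mm by 85 mm) begins 54 mm behind the grasp point. The pads swing forward as they close: fully open they stand 13 mm farther back than shut.
Start: joints at [1.27, 0.241, 0.005, 1.335, 0, 1.571], TCP at [0.148, 0.478, 0.219] pointing down, gripper open.
Joint ranges: [-2.72, 2.72], [-1.05, 1.87], [-1.09, 1.28], [-1.99, 2.15], [-1.42, 1.44], [-3.14, 3.14]. Speed limits (rad/s): [2.79, 2.79, 3.14, 3.14, 3.14, 3.14].

INTERFACE

Orientations are given as a unit quaternion [x, y, z, w].
In Python, from workcell import bot, viewer, order gives the robot as it stands. The module is installed in compiled form; this text tells all that it offers.
- The arm moves only by the tool send_rows, never from a script. Its argument "increments" is a list that holds one entry, the list of rows, each a list of 4 numbers: the shift along the tool's x, y, z in m, then the turn about the tool's z in degrees. A call has exactly 8 rows; each row shifts and turns the pose as measured when the row begins, along the tool's axes as they then stand; what a row does not reach is not made up. A row lasts 1/10 s, in which the tool goes at most 50 mm and 8.59 degrees, less where a joint would pass 70% of its speed; a pose out of reach is approached as far as the arm can. A call is refused whole if a number of a shift passes 0.05 or a number of a turn 8.59, either way. A call with a gripper value outside its range is refused whole. "hand" is the closure, from -1 (fully open) to 1 (shut), so that 0 is half open, set as the call begins (left out, the last holds). The fingers move at their own pace and stop on an object; the grip force is fixed at half the most. Time passes only in rows, so rows that do not move let the fingers close, or fill a call up. It gives the time, the measured TCP pose, the force and the opening at its end, in the units of the state.
- bot.get_obs(): the state, without advancing time (a new reading comes with each control period).
- viewer.camera(name): name is "side" or "top"; returns a dict with "image" (480x640x3 uint8, red, green, blue), "range_z" (480x640 float32, m along the optical axis (not along the pixel's ray), 0 where there is no reading), "camera_matrix" (3x3 intrinsics, pixels), "eye" and "rotation" of the camera in the world. Camera axes: x right, y down, z forward; pixel columns grow to the right and rows downward; lengths in m; the calibration is good to about 2 mm. A picture is of the moment at which its call begins.
- order.job_done(): hands the job in, once; it reports no verdict.
The state is a dict: "clock": time; "joint_pos": joint angles; "joint_vel": joint speeds; "tau": joint torques, N m; "eef_pos": TCP position; "tool_rot": TCP orientation; "ft_force": force on the tool from outside, world axes, zero at the start; "ft_torque": the same for the moment, N m; "grip_width": finger opening in m.
Only numpy, scipy, OpenCV 4.12 (cv2) and the standard library are available. Lean on these libraries where they do the work, as an engineer would, in place of code of your own. Each camera call takes 0.05 s, during which the arm holds its last target.

## Working session

There is one attempt and no reset: what is moved stays moved. The work goes in short steps, Python scripts to look and compute and a tool call to move; the robot and the scene stay as the last step left them, time stands still between calls to the robot, and variables do not carry over. Pictures are saved under pics/ and viewed, and the job is handed in when it is done.

Besides the shell and the picture viewer there is one more tool, called after "Emit:" as name(argument=value, ...) on one line, values as JSON. send_rows: Moves the arm, as the interface text tells. Its arguments: {"type":"object","properties":{"increments":{"type":"array","items":{"type":"array","items":{"type":"array","items":{"type":"number"}}}},"hand":{"type":"number"}},"required":["increments"]}

```bash
mkdir -p pics; cat > h.py <<'E'
import numpy as np, cv2
from workcell import bot, viewer, order
def cam(n):
    c=viewer.camera(n); return c
def save(img,name,scale=1):
    im=cv2.cvtColor(img,cv2.COLOR_RGB2BGR)
    if scale!=1: im=cv2.resize(im,None,fx=scale,fy=scale,interpolation=cv2.INTER_CUBIC)
    cv2.imwrite('pics/'+name,im)
def cloud(c):
    K=np.array(c['camera_matrix']);z=c['range_z']
    v,u=np.mgrid[:480,:640]
    p=np.stack([(u-K[0,2])/K[0,0]*z,(v-K[1,2])/K[1,1]*z,z],-1)
    return p@np.array(c['rotation']).T+np.array(c['eye'])
E
python3 - <<'E'
from h import *
for n in('top','side'):
    c=cam(n); save(c['image'],n+'0.png'); print(n,c['eye'],c['rotation'],c['camera_matrix'])
    np.savez(n+'0.npz',**c)
print(bot.get_obs())
E
```

```text
top [0.23668139 0.00467681 1.42799326] [-0.69435783  0.71310215 -0.07217438  0.06436923] [[562.40475425   0.         310.92610644]
 [  0.         562.40475425 235.69064073]
 [  0.           0.           1.        ]]
side [ 0.45913871 -1.04962836  0.74074509] [ 0.87397679 -0.02629733  0.00826385 -0.48518525] [[515.25697381   0.         327.93461307]
 [  0.         515.25697381 236.69842482]
 [  0.           0.           1.        ]]
{'clock': 0.1, 'joint_pos': array([ 1.26996159e+00,  2.41365808e-01,  3.83942542e-03,  1.33523260e+00,
       -1.69623900e-06,  1.57082296e+00]), 'joint_vel': array([-2.12993095e-03, -2.53030969e-03,  3.32490237e-03,  9.67469168e-06,
       -2.75076933e-03,  4.16643765e-04]), 'tau': array([-7.85108587e-04, -3.73136652e+01,  2.53010470e+01,  1.08525853e-02,
       -6.83941198e-05,  8.45704392e-06]), 'eef_pos': array([0.14797773, 0.47695937, 0.21828051]), 'tool_rot': array([ 8.05090598e-01,  5.93151048e-01, -7.89539036e-04,  5.82779329e-04]), 'ft_force': array([ 0.52826157,  0.32630972, -0.99702981]), 'ft_torque': array([-0.00415686,  0.04179123,  0.0194115 ]), 'grip_width': 0.08529864521919454}
```

```bash
sed -i "s/np.array(c\['rotation'\]).T/Rot.from_quat(c['rotation']).as_matrix().T/; 1a from scipy.spatial.transform import Rotation as Rot" h.py; python3 - <<'E'
from h import *
c=dict(np.load('top0.npz')); p=cloud(c)
for u,v in((320,50),(50,240),(600,440)): print(p[v,u])
c=dict(np.load('side0.npz')); p=cloud(c)
for u,v in((320,400),(100,300),(600,440)): print(p[v,u])
E
```

```text
[ 1.45459721 -0.08517641 -0.74009455]
[ 0.52248916  0.65729407 -0.00165986]
[ 0.02526306 -0.6091723   0.1877758 ]
[ 4.70802703e-01 -4.17037924e-01 -1.31378720e-04]
[-0.01912962 -0.10028251  0.00121426]
[ 9.29719953e-01 -5.29040085e-01 -3.93719998e-04]
```

View pics/top0.png

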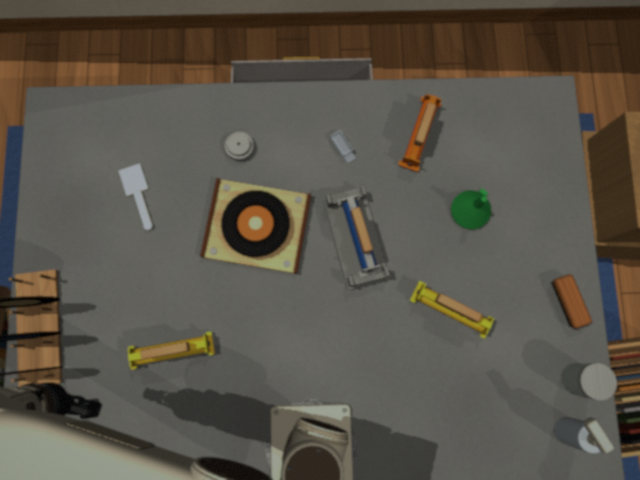

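View pics/side0.png

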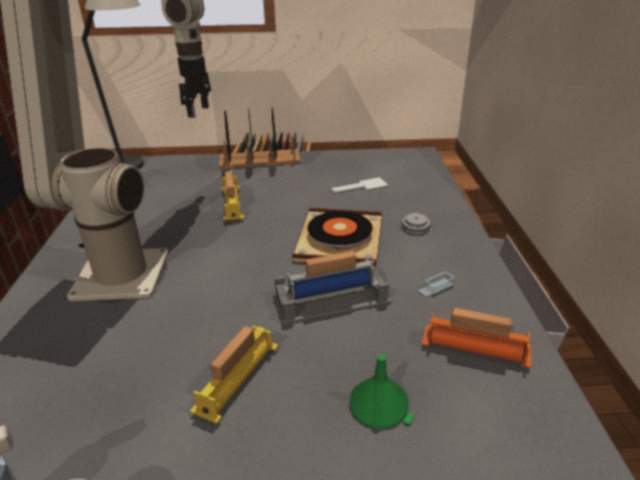

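```bash
python3 - <<'E'
from h import *
c=dict(np.load('top0.npz')); p=cloud(c); im=c['image']
save(im[160:310,180:420],'crop0.png',3.3)
def rect(m,name):
    n,l,s,_=cv2.connectedComponentsWithStats(m.astype(np.uint8))
    i=1+np.argmax(s[1:,4]); q=p[l==i]
    r=cv2.minAreaRect((q[:,:2]*1000).astype(np.float32)); print(name,s[i],r,'med',np.median(q,0), np.percentile(q[:,2],[5,95]))
box=np.zeros((480,640),bool); box[180:295,320:395]=1
rect(box&(p[...,2]>.105)&(p[...,2]<.13),'grip top')
hsv=cv2.cvtColor(im,cv2.COLOR_RGB2HSV)
rect(box&(hsv[...,0]>105)&(hsv[...,0]<125)&(hsv[...,1]>130),'drum')
rect(box&(p[...,2]>.025),'cradle+')
b2=np.zeros((480,640),bool); b2[170:280,195:315]=1
rect(b2&(p[...,2]>.007),'rest')
rect(b2&(p[...,2]>.033),'rec')
blk=b2&(p[...,2]>.03)&((hsv[...,2]<60)|((hsv[...,0]<15)&(hsv[...,1]>150)))
blk=cv2.morphologyEx(blk.astype(np.uint8),cv2.MORPH_OPEN,np.ones((5,5)))
rect(blk,'black')
q=p[blk>0];print(cv2.minEnclosingCircle((q[:,:2]*1000).astype(np.float32)))
lab=b2&(hsv[...,0]<14)&(hsv[...,1]>170)&(hsv[...,2]>120); rect(lab,'label')
E
```

```text
grip top [351 207  21  46 441] ((507.33642578125, -133.52682495117188), (110.96817016601562, 23.27337646484375), 14.115344047546387) med [ 0.5049096  -0.13274656  0.11771382] [0.11091794 0.12204647]
drum [343 202  23  66 266] ((400.24810791015625, -89.70367431640625), (89.19789123535156, 367.0023193359375), 73.67496490478516) med [ 0.50197851 -0.12100679  0.06302745] [0.05615442 0.06929157]
cradle+ [ 326  186   63  100 2058] ((426.8095703125, -115.72161102294922), (177.38189697265625, 413.6588439941406), 80.86624908447266) med [ 0.49343916 -0.13002553  0.06088119] [0.03523087 0.11990918]
rest [ 199  178  112   96 7826] ((455.2598571777344, 131.51707458496094), (276.19696044921875, 423.291015625), 87.00202178955078) med [0.53911343 0.12540768 0.02289666] [0.01054029 0.04248058]
rec [ 221  190   69   67 3559] ((430.17474365234375, 113.32913208007812), (408.6042175292969, 173.27032470703125), 6.3359456062316895) med [0.54443109 0.12603649 0.03875929] [0.03440012 0.04366804]
black [ 222  191   67   66 3272] ((428.023681640625, 111.80393981933594), (405.32470703125, 167.52378845214844), 6.787550449371338) med [0.54344507 0.12451996 0.0386501 ] [0.03384182 0.04363853]
((429.6248779296875, 83.00141143798828), 208.23538208007812)
label [247 206  26  30 262] ((555.4005126953125, 109.94435119628906), (83.94915008544922, 49.99958038330078), 24.014310836791992) med [0.56133479 0.10308817 0.03926665] [0.03466062 0.04394033]
```

View pics/crop0.png

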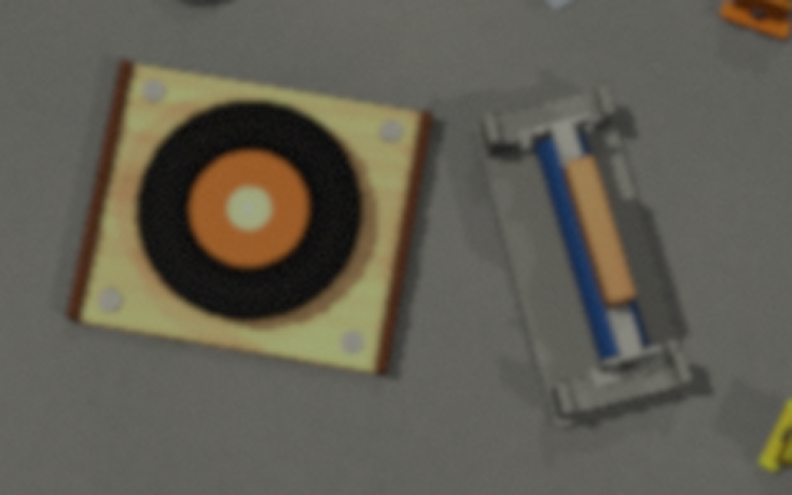

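```bash
cat >> h.py <<'E'
def onplane(c,uv,z):
    K=np.array(c['camera_matrix']);uv=np.atleast_2d(np.array(uv,float))
    d=np.c_[(uv[:,0]-K[0,2])/K[0,0],(uv[:,1]-K[1,2])/K[1,1],np.ones(len(uv))]@Rot.from_quat(c['rotation']).as_matrix().T
    e=np.array(c['eye']); return e+d*((np.asarray(z)-e[2])/d[:,2])[:,None]
def maskc(m):
    n,l,s,_=cv2.connectedComponentsWithStats(m.astype(np.uint8)); i=1+np.argmax(s[1:,4]); return l==i
def uvs(m):
    v,u=np.nonzero(m); return np.c_[u,v].astype(float)
def prect(c,m,z):
    q=onplane(c,uvs(m),z)[:,:2]*1000
    return cv2.minAreaRect(q.astype(np.float32)), q.mean(0)
E
python3 - <<'E'
from h import *
c=dict(np.load('top0.npz')); p=cloud(c); im=c['image']; hsv=cv2.cvtColor(im,cv2.COLOR_RGB2HSV)
h,s,v=[hsv[...,i].astype(int) for i in range(3)]
box=np.zeros((480,640),bool); box[195:275,335:385]=1
g=maskc(box&(h<20)&(s>80)&(v>90)); print('grip',prect(c,g,.118),g.sum())
q=onplane(c,uvs(g),.118)[:,:2]; 
d=q-q.mean(0); w,V=np.linalg.eigh(d.T@d); print('PCA axis',np.degrees(np.arctan2(V[1,1],V[0,1])), np.sqrt(12*w/len(q)))
# depth-based grip top
b2=np.zeros((480,640),bool); b2[170:280,195:315]=1
blk=b2&(v<45)&(s<120)
blk=maskc(cv2.morphologyEx(blk.astype(np.uint8),cv2.MORPH_OPEN,np.ones((3,3))))
cn,_=cv2.findContours(blk.astype(np.uint8),cv2.RETR_EXTERNAL,cv2.CHAIN_APPROX_NONE)
e=cv2.fitEllipse(max(cn,key=len)); print(e); 
q=onplane(c,cn[0][:,0,:],.0385)[:,:2]*1000; print('rec',cv2.fitEllipse(q.astype(np.float32)))
# rest: yellow wood + rims
lab=b2&(h<14)&(s>130)&(v>100)
lab=maskc(lab); q=onplane(c,uvs(lab),.0385)[:,:2]*1000; print('label',cv2.minAreaRect(q.astype(np.float32)),q.mean(0))
wood=b2&(h>14)&(h<35)&(s>50)&(v>90); wood=cv2.morphologyEx((maskc(wood)).astype(np.uint8),cv2.MORPH_CLOSE,np.ones((5,5)))
print('wood',prect(c,maskc(wood),.014))
save(np.dstack([g*255,blk*255,wood*255]).astype(np.uint8)[160:310,180:420],'masks.png',3.3)
cr=[(125,62),(72,318),(432,112),(383,373)]
print(onplane(c,[(180+a/3.3,160+b/3.3) for a,b in cr],.022))
scr=[(154,92),(110,300),(391,131),(352,342)]
P=onplane(c,[(180+a/3.3,160+b/3.3) for a,b in scr],.014);print(P,P.mean(0))
# cradle stop blocks in depth
E
```

```text
grip (((505.9360046386719, -134.27511596679688), (109.55862426757812, 24.21235466003418), 14.204110145568848), array([ 505.58210496, -134.51537672])) 452
PCA axis -165.85933735706405 [0.02396457 0.10815064]
((255.2933807373047, 223.3916473388672), (63.624202728271484, 65.59336853027344), 77.28223419189453)
rec ((544.7914428710938, 125.07642364501953), (164.6130828857422, 165.50108337402344), 153.98728942871094)
label ((555.4515991210938, 109.15826416015625), (85.3951644897461, 51.44620132446289), 24.059833526611328) [556.87349208 106.23343635]
wood (((544.8546752929688, 125.04368591308594), (233.76278686523438, 213.6156768798828), 78.63798522949219), array([537.57949511, 123.48678703]))
[[ 0.66849436  0.22256248  0.022     ]
 [ 0.46575665  0.26217011  0.022     ]
 [ 0.62177559 -0.01770528  0.022     ]
 [ 0.41715541  0.02526158  0.022     ]]
[[0.64577925 0.20086818 0.014     ]
 [0.48034814 0.23452596 0.014     ]
 [0.60933786 0.01481276 0.014     ]
 [0.44277364 0.04865731 0.014     ]] [0.54455972 0.12471605 0.014     ]
```

View pics/masks.png

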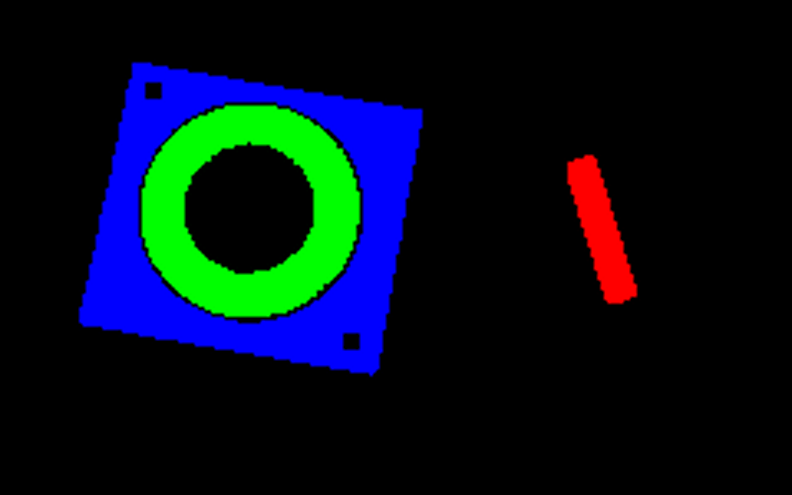

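Emit:
send_rows(increments=[[[-0.02,0.022,0,0],[-0.03,0.033,0,0],[-0.03,0.033,0,0],[-0.03,0.033,0,0],[-0.03,0.033,0,0],[-0.03,0.033,0,0],[-0.03,0.033,0,0],[-0.03,0.033,0,0]]], hand=-1)

```text
clock: 0.9
eef_pos: [0.3243, 0.176, 0.215]
tool_rot: [0.801, 0.599, -0.003, 0.001]
ft_force: [1.7, 0.9, -0.7]
grip_width: 0.0854
```

Emit:
send_rows(increments=[[[-0.033,0.035,0,0],[-0.033,0.035,0,0],[-0.033,0.035,0,0],[-0.033,0.035,0,0],[-0.033,0.035,0,0],[-0.033,0.035,0,0],[-0.033,0.035,0,0],[-0.015,0.016,0,0]]])

```text
clock: 1.7
eef_pos: [0.5086, -0.1509, 0.2135]
tool_rot: [0.802, 0.597, -0.003, 0.0]
ft_force: [-0.0, -0.2, 0.0]
grip_width: 0.0853
```

Emit:
send_rows(increments=[[[0,0,0,8.5],[0,0,0,8.5],[0,0,0,8.5],[0,0,0,8.5],[0,0,0,8.5],[0,0,0,8.5],[0,0,0,8.5],[0,0,0,8.5]]])

```text
clock: 2.5
eef_pos: [0.507, -0.1559, 0.2067]
tool_rot: [0.999, 0.038, -0.008, 0.0]
ft_force: [-0.6, -0.9, -0.2]
grip_width: 0.0851
```

Emit:
send_rows(increments=[[[0,0,0,8.5],[0,0,0,8.5],[0,0,0,8.5],[0,0,0,8.5],[0,0,0,8.5],[0,0,0,8.5],[0,0,0,8.5],[0,0,0,8.5]]])

```text
clock: 3.3
eef_pos: [0.5037, -0.1549, 0.2017]
tool_rot: [0.846, -0.533, -0.012, 0.006]
ft_force: [-0.4, 0.6, -0.1]
grip_width: 0.0852
```

```bash
cat >> h.py <<'E'
def pose():
    o=bot.get_obs(); R=Rot.from_quat(o['tool_rot']).as_matrix()
    yaw=np.degrees(np.arctan2(R[1,0],R[0,0]))
    return o,R,yaw
def goto(x,y,z,yaw):
    o,R,y0=pose(); d=R.T@(np.array([x,y,z])-o['eef_pos'])
    t=-((yaw-y0+180)%360-180)
    print('t',round(o['clock'],2),'pos',o['eef_pos'].round(4),'yaw',round(y0,2),'tilt(z axis)',R[:,2].round(4),'F',o['ft_force'].round(2),'T',o['ft_torque'].round(3),'w',round(o['grip_width'],4),'q',o['joint_pos'].round(2))
    print('tool shift mm',(d*1000).round(2),'turn',round(t,2))
E
python3 -c "
from h import *
goto(.506,-.1344,.15,-75.85)"
```

```text
t 3.3 pos [ 0.5037 -0.1549  0.2017] yaw -64.37 tilt(z axis) [-0.0261  0.0021 -0.9997] F [-0.4   0.58 -0.12] T [ 0.021 -0.03  -0.041] w 0.0852 q [-0.3   0.32  0.07  1.34 -0.01  2.4 ]
tool shift mm [-16.83 -12.12  51.69] turn 11.48
```

Emit:
send_rows(increments=[[[-0.008,-0.006,0,5.7],[-0.008,-0.006,0,5.7],[0,0,0,0],[0,0,0,0],[0,0,0,0],[0,0,0,0],[0,0,0,0],[0,0,0,0]]])

```text
clock: 4.1
eef_pos: [0.5066, -0.1362, 0.199]
tool_rot: [0.787, -0.616, -0.013, 0.009]
ft_force: [0.1, 0.0, -0.0]
grip_width: 0.0855
```

```bash
python3 -c "
from h import *
goto(.506,-.1344,.15,-75.85)"
```

```text
t 4.1 pos [ 0.5066 -0.1362  0.199 ] yaw -76.1 tilt(z axis) [-0.032   0.0029 -0.9995] F [ 0.14  0.03 -0.04] T [-0.018 -0.043  0.018] w 0.0855 q [-0.26  0.32  0.07  1.34 -0.01  2.64]
tool shift mm [-1.41 -1.33 49.03] turn -0.25
```

Emit:
send_rows(increments=[[[0,0,0,0],[0,0,0,0],[0,0,0,0],[0,0,0,0],[0,0,0,0],[0,0,0,0],[0,0,0,0],[0,0,0,0]]])

```text
clock: 4.9
eef_pos: [0.5066, -0.1365, 0.1992]
tool_rot: [0.788, -0.616, -0.013, 0.009]
ft_force: [1.4, 0.9, -0.1]
grip_width: 0.0857
```

```bash
python3 -c "
from h import *
goto(.506,-.1344,.15,-75.85)"
```

```text
t 4.9 pos [ 0.5066 -0.1365  0.1992] yaw -76.08 tilt(z axis) [-0.0316  0.0027 -0.9995] F [ 1.36  0.89 -0.06] T [-0.028 -0.015  0.057] w 0.0857 q [-0.26  0.32  0.07  1.34 -0.01  2.64]
tool shift mm [-1.69 -1.36 49.22] turn -0.23
```

Emit:
send_rows(increments=[[[0,0,-0.002,0],[0,0,-0.002,0],[0,0,-0.002,0],[0,0,-0.002,0],[0,0,-0.002,0],[0,0,-0.002,0],[0,0,-0.002,0],[0,0,-0.002,0]]])

```text
clock: 5.7
eef_pos: [0.5072, -0.1365, 0.2167]
tool_rot: [0.788, -0.616, -0.013, 0.009]
ft_force: [-0.2, -0.1, 0.3]
grip_width: 0.0856
```

```bash
python3 -c "
from h import *
goto(.506,-.1344,.15,-75.85)"
```

```text
t 5.7 pos [ 0.5072 -0.1365  0.2167] yaw -76.08 tilt(z axis) [-0.0314  0.0028 -0.9995] F [-0.18 -0.12  0.26] T [ 0.036  0.017 -0.001] w 0.0856 q [-0.26  0.32  0.1   1.39 -0.01  2.64]
tool shift mm [-1.68 -1.32 66.67] turn -0.23
```

Emit:
send_rows(increments=[[[0,0,0.006,0],[0,0,0.006,0],[0,0,0.006,0],[0,0,0.006,0],[0,0,0.006,0],[0,0,0.006,0],[0,0,0.006,0],[0,0,0.006,0]]])

```text
clock: 6.5
eef_pos: [0.5053, -0.1363, 0.1643]
tool_rot: [0.788, -0.616, -0.014, 0.009]
ft_force: [-0.4, 0.6, -0.0]
grip_width: 0.0854
```

```bash
python3 -c "
from h import *
goto(.506,-.1344,.15,-75.85)"
```

```text
t 6.5 pos [ 0.5053 -0.1363  0.1643] yaw -76.08 tilt(z axis) [-0.0321  0.0029 -0.9995] F [-0.37  0.58 -0.04] T [-0.018 -0.022 -0.043] w 0.0854 q [-0.26  0.34 -0.    1.26 -0.01  2.64]
tool shift mm [-1.57 -1.57 14.28] turn -0.23
```

Emit:
send_rows(increments=[[[0,0,0,-8.5],[0,0,0,-8.5],[0,0,0,0],[0,0,0,0],[0,0,0,0],[0,0,0,0],[0,0,0,0],[0,0,0,0]]])

```text
clock: 7.3
eef_pos: [0.5045, -0.1361, 0.1618]
tool_rot: [0.87, -0.493, -0.016, 0.007]
ft_force: [-0.3, -0.4, -0.3]
grip_width: 0.0851
```

```bash
python3 -c "
from h import *
goto(.506,-.1344,.15,-75.85)"
```

```text
t 7.3 pos [ 0.5045 -0.1361  0.1618] yaw -59.11 tilt(z axis) [-0.0345  0.0035 -0.9994] F [-0.28 -0.42 -0.28] T [-0.004 -0.068 -0.016] w 0.0851 q [-0.26  0.34 -0.01  1.26 -0.01  2.34]
tool shift mm [-0.45 -2.53 11.76] turn 16.74
```

Emit:
send_rows(increments=[[[0,0,0,2],[0,0,0,2],[0,0,0,2],[0,0,0,2],[0,0,0,2],[0,0,0,2],[0,0,0,2],[0,0,0,2]]])

```text
clock: 8.1
eef_pos: [0.5048, -0.1362, 0.1623]
tool_rot: [0.788, -0.615, -0.014, 0.009]
ft_force: [0.7, -1.1, -0.1]
grip_width: 0.0852
```

```bash
python3 -c "
from h import *
goto(.506,-.1344,.15,-75.85)"
```

```text
t 8.1 pos [ 0.5048 -0.1362  0.1623] yaw -75.94 tilt(z axis) [-0.0332  0.0032 -0.9994] F [ 0.72 -1.08 -0.1 ] T [ 0.021 -0.013 -0.04 ] w 0.0852 q [-0.26  0.34 -0.    1.26 -0.01  2.64]
tool shift mm [-1.36 -1.95 12.3 ] turn -0.09
```

Emit:
send_rows(increments=[[[0,0,-0.04,0],[0,0,-0.04,0],[0,0,-0.04,0],[0,0,0,0],[0,0,0,0],[0,0,0,0],[0,0,0,0],[0,0,0,0]]])

```text
clock: 8.9
eef_pos: [0.5064, -0.1359, 0.2825]
tool_rot: [0.787, -0.616, -0.018, 0.011]
ft_force: [-0.1, 0.3, -0.4]
grip_width: 0.0853
```

```bash
python3 -c "
from h import *
goto(.506,-.1344,.15,-75.85)"
```

```text
t 8.9 pos [ 0.5064 -0.1359  0.2825] yaw -76.11 tilt(z axis) [-0.0412  0.0053 -0.9991] F [-0.07  0.29 -0.4 ] T [-0.052  0.025  0.018] w 0.0853 q [-0.26  0.31  0.26  1.56 -0.01  2.64]
tool shift mm [  0.41  -5.12 132.38] turn -0.26
```

Emit:
send_rows(increments=[[[0,0,0.015,0],[0,0,0.015,0],[0,0,0.015,0],[0,0,0.015,0],[0,0,0.015,0],[0,0,0.015,0],[0,0,0.015,0],[0,0,0.015,0]]])

```text
clock: 9.7
eef_pos: [0.4976, -0.1343, 0.1528]
tool_rot: [0.787, -0.616, -0.022, 0.012]
ft_force: [0.2, -0.0, 0.4]
grip_width: 0.0857
```

```bash
python3 -c "
from h import *
goto(.506,-.1344,.15,-75.85)"
```

```text
t 9.7 pos [ 0.4976 -0.1343  0.1528] yaw -76.15 tilt(z axis) [-0.0503  0.0078 -0.9987] F [ 0.24 -0.03  0.43] T [-0.047 -0.077 -0.003] w 0.0857 q [-0.26  0.35 -0.02  1.25 -0.01  2.64]
tool shift mm [ 2.14 -8.29  2.4 ] turn -0.3
```

Emit:
send_rows(increments=[[[0,-0.001,0,0],[0,-0.001,0,0],[0,-0.001,0,0],[0,-0.001,0,0],[0,-0.001,0,0],[0,-0.001,0,0],[0,-0.001,0,0],[0,-0.001,0,0]]])

```text
clock: 10.5
eef_pos: [0.505, -0.1319, 0.1518]
tool_rot: [0.787, -0.616, -0.024, 0.013]
ft_force: [-0.8, 0.4, 0.3]
grip_width: 0.0853
```

```bash
python3 -c "
from h import *
goto(.506,-.1344,.15,-75.85);print(bot.get_obs()['tau'].round(2))"
```

```text
t 10.5 pos [ 0.505  -0.1319  0.1518] yaw -76.15 tilt(z axis) [-0.0533  0.0086 -0.9985] F [-0.75  0.37  0.26] T [-0.01  -0.058 -0.017] w 0.0853 q [-0.25  0.37 -0.    1.26 -0.    2.65]
tool shift mm [ 2.67 -0.45  1.72] turn -0.3
[-4.000e-02 -4.191e+01  2.388e+01  3.900e-01 -2.000e-02 -1.000e-02]
```

Emit:
send_rows(increments=[[[0,-0.02,0,0],[0,0.02,0,0],[0,-0.02,0,0],[0,0.02,0,0],[0,-0.02,0,0],[0,0.02,0,0],[0,0,0,0],[0,0,0,0]]])

```text
clock: 11.3
eef_pos: [0.5006, -0.1307, 0.1458]
tool_rot: [0.787, -0.616, -0.03, 0.016]
ft_force: [0.1, -0.0, 0.6]
grip_width: 0.0853
```

```bash
python3 -c "
from h import *
goto(.506,-.1344,.15,-75.85);print(bot.get_obs()['tau'].round(2))"
```

```text
t 11.3 pos [ 0.5006 -0.1307  0.1458] yaw -76.17 tilt(z axis) [-0.0679  0.0119 -0.9976] F [ 0.05 -0.02  0.57] T [-0.012 -0.089 -0.007] w 0.0853 q [-0.25  0.37 -0.01  1.26 -0.01  2.65]
tool shift mm [ 4.74 -4.03 -4.57] turn -0.32
[-5.000e-02 -4.168e+01  2.336e+01  5.500e-01 -1.000e-02 -0.000e+00]
```

Emit:
send_rows(increments=[[[0,0.002,-0.001,0],[0,0.002,-0.001,0],[0,0.002,-0.001,0],[0,0.002,-0.001,0],[0,0.002,-0.001,0],[0,0.002,-0.001,0],[0,0.002,-0.001,0],[0,0.002,-0.001,0]]])

```text
clock: 12.1
eef_pos: [0.4862, -0.135, 0.1567]
tool_rot: [0.787, -0.616, -0.029, 0.016]
ft_force: [-0.1, 0.5, 0.4]
grip_width: 0.0851
```

```bash
python3 -c "
from h import *
goto(.506,-.1344,.15,-75.85);o=bot.get_obs();print(o['tau'].round(2),o['joint_vel'].round(3),o['joint_pos'].round(4))"
```

```text
t 12.1 pos [ 0.4862 -0.135   0.1567] yaw -76.14 tilt(z axis) [-0.0646  0.0111 -0.9978] F [-0.13  0.5   0.37] T [-0.031 -0.059 -0.008] w 0.0851 q [-0.27  0.34 -0.03  1.27 -0.01  2.63]
tool shift mm [  4.36 -19.75   5.44] turn -0.29
[ 9.00e-02 -4.03e+01  2.39e+01  4.70e-01 -2.00e-02  2.00e-02] [-0.021 -0.045 -0.031  0.012 -0.004 -0.02 ] [-0.2669  0.3382 -0.0293  1.2687 -0.0063  2.6322]
```

Emit:
send_rows(increments=[[[0,-0.03,-0.01,0],[0,-0.03,-0.01,0],[0,-0.03,-0.01,0],[0,-0.03,-0.01,0],[0,-0.03,-0.01,0],[0,-0.03,-0.01,0],[0,-0.03,-0.01,0],[0,-0.03,-0.01,0]]])

```text
clock: 12.9
eef_pos: [0.7242, -0.0781, 0.2225]
tool_rot: [0.786, -0.618, -0.032, 0.017]
ft_force: [2.1, -0.5, 0.9]
grip_width: 0.0849
```

```bash
python3 -c "
from h import *
goto(.506,-.1344,.15,-75.85)"
```

```text
t 12.9 pos [ 0.7242 -0.0781  0.2225] yaw -76.42 tilt(z axis) [-0.0712  0.0121 -0.9974] F [ 2.07 -0.53  0.95] T [-0.038 -0.182  0.041] w 0.0849 q [-0.11  0.86  1.04  1.82  0.    2.79]
tool shift mm [  5.57 220.    87.15] turn -0.57
```

Emit:
send_rows(increments=[[[0,-0.05,-0.01,0],[0,-0.05,-0.01,0],[0,-0.05,-0.01,0],[0,-0.05,-0.01,0],[0,-0.05,-0.01,0],[0,-0.05,-0.01,0],[0,-0.05,-0.01,0],[0,-0.05,-0.01,0]]])

```text
clock: 13.7
eef_pos: [0.6647, 0.0239, 0.2202]
tool_rot: [0.776, -0.611, -0.131, 0.082]
ft_force: [0.2, -0.5, 0.7]
grip_width: 0.0853
```

```bash
python3 -c "
from h import *
goto(.506,-.1344,.15,-75.85)"
```

```text
t 13.7 pos [0.6647 0.0239 0.2202] yaw -77.27 tilt(z axis) [-0.3035  0.0325 -0.9523] F [ 0.16 -0.49  0.71] T [ 0.029 -0.301  0.05 ] w 0.0853 q [0.02 1.   1.28 2.15 0.04 2.92]
tool shift mm [126.02 165.   109.88] turn -1.42
```

```bash
python3 -c "
from h import *
o,R,y=pose(); print(R.T@[0,0,1],R.T@[1,0,0])"
```

```text
[-0.10301739  0.28737325 -0.95226259] [ 0.21919384 -0.92726293 -0.30354163]
```

Emit:
send_rows(increments=[[[-0.002,0.006,-0.02,0],[-0.002,0.006,-0.02,0],[-0.002,0.006,-0.02,0],[-0.002,0.005,-0.02,0],[-0.001,0.004,-0.02,0],[-0.001,0.003,-0.02,0],[-0.001,0.002,-0.02,0],[0,0.001,-0.02,0]]])

```text
clock: 14.5
eef_pos: [0.6592, 0.0234, 0.3278]
tool_rot: [0.783, -0.618, -0.069, 0.031]
ft_force: [-0.1, 0.3, -0.4]
grip_width: 0.0854
```

```bash
python3 -c "
from h import *
goto(.506,-.1344,.15,-75.85)
o,R,y=pose(); print(R.T@[0,0,1],R.T@[1,0,0])"
```

```text
t 14.5 pos [0.6592 0.0234 0.3278] yaw -76.83 tilt(z axis) [-0.1462  0.0355 -0.9886] F [-0.13  0.33 -0.37] T [-0.041 -0.095  0.011] w 0.0854 q [0.02 0.84 1.27 2.15 0.04 2.92]
tool shift mm [130.65 160.67 192.57] turn -0.98
[-0.06848458  0.13399203 -0.98861317] [ 0.22732324 -0.96277655 -0.14623771]
```

Emit:
send_rows(increments=[[[-0.002,0.004,-0.022,0],[-0.002,0.003,-0.022,0],[-0.001,0.003,-0.022,0],[-0.001,0.002,-0.022,0],[-0.001,0.001,-0.022,0],[-0.001,0.001,-0.022,0],[-0.001,0,-0.022,0],[0,0,-0.022,0]]])

```text
clock: 15.3
eef_pos: [0.6381, 0.0248, 0.4275]
tool_rot: [0.784, -0.621, -0.01, -0.017]
ft_force: [-0.5, -1.1, 0.1]
grip_width: 0.0853
```

```bash
python3 -c "
from h import *
goto(.506,-.1344,.15,-75.85)
o,R,y=pose(); print(R.T@[0,0,1],R.T@[1,0,0])"
```

```text
t 15.3 pos [0.6381 0.0248 0.4275] yaw -76.72 tilt(z axis) [ 0.0064  0.039  -0.9992] F [-0.52 -1.11  0.06] T [-0.018 -0.002 -0.008] w 0.0853 q [0.02 0.69 1.27 2.15 0.04 2.93]
tool shift mm [134.65 169.22 270.24] turn -0.87
[-0.03653475 -0.01514923 -0.99921755] [ 0.22947998 -0.97329257  0.00636562]
```

Emit:
send_rows(increments=[[[-0.001,0,-0.022,0],[-0.001,0,-0.022,0],[-0.001,0,-0.022,0],[0.016,0.02,0.02,0],[0.016,0.02,0.03,0],[0.016,0.02,0.03,0],[0.016,0.02,0.03,0],[0.016,0.02,0.03,0]]])

```text
clock: 16.1
eef_pos: [0.5666, -0.0632, 0.328]
tool_rot: [0.785, -0.618, 0.024, -0.045]
ft_force: [0.6, -0.3, 0.3]
grip_width: 0.0849
```

```bash
python3 -c "
from h import *
goto(.506,-.1344,.17,-75.85)"
```

```text
t 16.1 pos [ 0.5666 -0.0632  0.328 ] yaw -76.4 tilt(z axis) [ 0.0925  0.0404 -0.9949] F [ 0.56 -0.32  0.35] T [-0.023  0.058 -0.016] w 0.0849 q [-0.14  0.3   0.35  1.54  0.05  2.77]
tool shift mm [ 57.74  90.91 148.68] turn -0.55
```

Emit:
send_rows(increments=[[[0.007,0.011,0.018,0],[0.007,0.011,0.018,0],[0.007,0.011,0.018,0],[0.007,0.011,0.018,0],[0.007,0.011,0.018,0],[0.007,0.011,0.018,0],[0.007,0.011,0.018,0],[0.007,0.011,0.018,0]]])

```text
clock: 16.9
eef_pos: [0.5001, -0.1359, 0.1707]
tool_rot: [0.784, -0.619, 0.026, -0.045]
ft_force: [0.7, -0.6, -0.3]
grip_width: 0.0856
```

```bash
python3 -c "
from h import *
goto(.506,-.1344,.15,-75.85)"
```

```text
t 16.9 pos [ 0.5001 -0.1359  0.1707] yaw -76.57 tilt(z axis) [ 0.0955  0.0386 -0.9947] F [ 0.7  -0.57 -0.34] T [-0.056  0.087  0.024] w 0.0856 q [-0.31  0.24 -0.13  1.12  0.07  2.61]
tool shift mm [ 0.28 -3.93 21.23] turn -0.72
```

Emit:
send_rows(increments=[[[0,-0.04,0,0],[0,0.036,0,0],[0,-0.04,0,0],[0,0.04,0,0],[0,-0.04,0,0],[0,0.04,0,0],[0,-0.04,0,0],[0,0.04,0,0]]])

```text
clock: 17.7
eef_pos: [0.4797, -0.114, 0.1183]
tool_rot: [0.781, -0.622, -0.055, -0.008]
ft_force: [0.3, -1.1, 1.8]
grip_width: 0.0855
```

```bash
python3 -c "
from h import *
goto(.506,-.1344,.15,-75.85)"
```

```text
t 17.7 pos [ 0.4797 -0.114   0.1183] yaw -77.29 tilt(z axis) [-0.0763  0.0819 -0.9937] F [ 0.33 -1.07  1.8 ] T [-0.178 -0.044  0.012] w 0.0855 q [-0.27  0.37 -0.09  1.2   0.06  2.64]
tool shift mm [ 22.52 -19.22 -35.17] turn -1.44
```

Emit:
send_rows(increments=[[[0,0,-0.03,0],[0.03,0.01,-0.035,0],[0.045,0.014,-0.03,0],[0.045,0.014,-0.03,0],[0.045,0.014,-0.03,0],[0.045,0.014,-0.03,0],[0.045,0.014,-0.03,0],[0.045,0.014,-0.03,0]]])

```text
clock: 18.5
eef_pos: [0.462, -0.4139, 0.311]
tool_rot: [0.783, -0.618, -0.075, 0.0]
ft_force: [1.6, 0.1, 0.4]
grip_width: 0.0855
```

```bash
python3 - <<'E'
from h import *
goto(.46,-.494,.4,-75.85)
c=cam('top'); save(c['image'],'top1.png'); save(c['image'][160:310,180:420],'crop1.png',3.3)
E
```

```text
t 18.5 pos [ 0.462  -0.4139  0.311 ] yaw -76.86 tilt(z axis) [-0.1172  0.0924 -0.9888] F [1.63 0.08 0.35] T [-0.15  -0.249 -0.004] w 0.0855 q [-0.73  0.66  0.88  1.94 -0.01  2.18]
tool shift mm [ 66.58  29.17 -95.19] turn -1.01
```

View pics/top1.png

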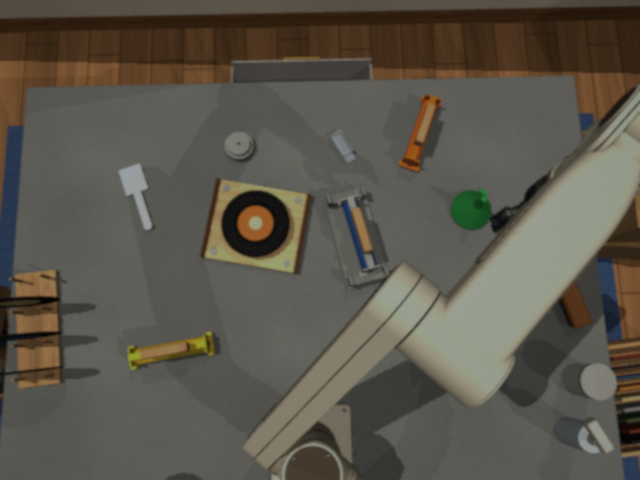

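Emit:
send_rows(increments=[[[0.009,-0.007,-0.022,0],[0.009,-0.007,-0.025,0],[0.009,-0.007,-0.025,0],[0.009,-0.007,-0.025,0],[0.005,-0.003,-0.025,0],[0.002,-0.001,-0.022,0],[0,0,-0.022,0],[0,0,-0.022,0]]])

```text
clock: 19.35
eef_pos: [0.4767, -0.4346, 0.4036]
tool_rot: [0.782, -0.623, -0.015, 0.005]
ft_force: [0.3, -0.5, -0.3]
grip_width: 0.0853
```

```bash
python3 - <<'E'
from h import *
goto(.46,-.494,.4,-75.85)
E
```

```text
t 19.35 pos [ 0.4767 -0.4346  0.4036] yaw -77.17 tilt(z axis) [-0.0303  0.0104 -0.9995] F [ 0.25 -0.47 -0.26] T [-0.039  0.031  0.021] w 0.0853 q [-0.73  0.73  1.28  2.15 -0.01  2.18]
tool shift mm [54.24 29.35  3.52] turn -1.32
```

Emit:
send_rows(increments=[[[0,0,-0.022,0],[-0.005,-0.002,-0.005,0],[-0.012,-0.004,0.01,0],[-0.02,-0.007,0.018,0],[-0.02,-0.007,0.018,0],[-0.02,-0.007,0.018,0],[-0.02,-0.007,0.018,0],[-0.02,-0.007,0.018,0]]])

```text
clock: 20.15
eef_pos: [0.4923, -0.3101, 0.326]
tool_rot: [0.78, -0.625, 0.012, 0.006]
ft_force: [-0.1, -0.3, 0.4]
grip_width: 0.0853
```

```bash
python3 - <<'E'
from h import *
goto(.506,-.1344,.15,-75.85)
E
```

```text
t 20.15 pos [ 0.4923 -0.3101  0.326 ] yaw -77.39 tilt(z axis) [ 0.0115 -0.0245 -0.9996] F [-0.05 -0.32  0.42] T [ 0.024  0.032 -0.019] w 0.0853 q [-0.55  0.38  0.47  1.64 -0.01  2.37]
tool shift mm [-173.06  -50.72  171.82] turn -1.54
```

Emit:
send_rows(increments=[[[-0.02,-0.006,0.02,0],[-0.02,-0.006,0.02,0],[-0.02,-0.006,0.02,0],[-0.02,-0.006,0.02,0],[-0.02,-0.006,0.02,-0.3],[-0.02,-0.006,0.02,-0.3],[-0.02,-0.006,0.02,-0.3],[-0.02,-0.006,0.02,-0.3]]])

```text
clock: 20.95
eef_pos: [0.5104, -0.1394, 0.1608]
tool_rot: [0.788, -0.616, 0.019, 0.003]
ft_force: [0.2, -0.1, 0.5]
grip_width: 0.0853
```

```bash
python3 - <<'E'
from h import *
goto(.506,-.1344,.15,-75.85)
E
```

```text
t 20.95 pos [ 0.5104 -0.1394  0.1608] yaw -76.05 tilt(z axis) [ 0.0254 -0.0287 -0.9993] F [ 0.16 -0.08  0.52] T [-0.014  0.007  0.019] w 0.0853 q [-0.25  0.3  -0.06  1.17 -0.02  2.64]
tool shift mm [-6.27  3.28 10.56] turn -0.2
```

Emit:
send_rows(increments=[[[0.01,-0.023,-0.002,0],[-0.01,0.023,-0.002,0],[0.01,-0.023,-0.002,0],[-0.01,0.023,-0.002,0],[0.01,-0.023,-0.002,0],[-0.01,0.023,-0.002,0],[-0.004,0.002,0,0],[0,0,0,0]]])

```text
clock: 21.75
eef_pos: [0.4832, -0.123, 0.1447]
tool_rot: [0.79, -0.612, -0.014, 0.017]
ft_force: [-0.4, -0.5, 1.1]
grip_width: 0.0853
```

```bash
python3 - <<'E'
from h import *
goto(.506,-.1344,.15,-75.85)
E
```

```text
t 21.75 pos [ 0.4832 -0.123   0.1447] yaw -75.52 tilt(z axis) [-0.043  -0.0098 -0.999 ] F [-0.43 -0.46  1.1 ] T [ 0.002 -0.095 -0.013] w 0.0853 q [-0.24  0.31 -0.09  1.2  -0.02  2.65]
tool shift mm [ 16.75 -18.95  -6.15] turn 0.33
```

Emit:
send_rows(increments=[[[0.006,-0.01,-0.03,0],[0.008,-0.016,-0.036,0],[0.008,-0.016,-0.036,0],[0.008,-0.016,-0.036,0],[0.008,-0.016,-0.036,0],[0.008,-0.016,-0.036,0],[0.008,-0.016,-0.036,0],[0.008,-0.016,-0.03,0]]])

```text
clock: 22.55
eef_pos: [0.6212, -0.1469, 0.4113]
tool_rot: [0.791, -0.612, -0.005, 0.013]
ft_force: [0.9, -0.0, 1.3]
grip_width: 0.0857
```

```bash
python3 - <<'E'
from h import *
goto(.506,-.1344,.15,-75.85)
E
```

```text
t 22.55 pos [ 0.6212 -0.1469  0.4113] yaw -75.45 tilt(z axis) [-0.0228 -0.0143 -0.9996] F [ 0.93 -0.03  1.35] T [-0.024 -0.096  0.039] w 0.0857 q [-0.22  0.69  1.23  2.13 -0.02  2.67]
tool shift mm [-43.16 101.63 263.68] turn 0.4
```

Emit:
send_rows(increments=[[[-0.003,0.006,0.015,0],[-0.004,0.01,0.025,0],[-0.004,0.01,0.025,0],[-0.004,0.01,0.025,0],[-0.004,0.01,0.025,0],[-0.004,0.01,0.025,0],[-0.004,0.01,0.025,0],[-0.004,0.01,0.025,0]]])

```text
clock: 23.35
eef_pos: [0.5686, -0.1449, 0.2321]
tool_rot: [0.791, -0.611, 0.027, -0.002]
ft_force: [0.2, -1.2, 0.5]
grip_width: 0.0856
```

```bash
python3 - <<'E'
from h import *
goto(.506,-.1344,.15,-75.85)
E
```

```text
t 23.35 pos [ 0.5686 -0.1449  0.2321] yaw -75.43 tilt(z axis) [ 0.0454 -0.0298 -0.9985] F [ 0.16 -1.17  0.5 ] T [-0.024  0.03  -0.024] w 0.0856 q [-0.24  0.37  0.21  1.37 -0.02  2.65]
tool shift mm [-29.21  60.89  78.86] turn 0.42
```

Emit:
send_rows(increments=[[[-0.001,0.007,0.012,0],[-0.001,0.007,0.012,0],[-0.001,0.007,0.012,0],[-0.001,0.007,0.012,0],[0,0.002,0.004,0],[0,0,0.002,0],[0,0,0,0],[0,0,0,0]]])

```text
clock: 24.15
eef_pos: [0.5447, -0.1506, 0.181]
tool_rot: [0.791, -0.611, 0.034, -0.005]
ft_force: [-0.2, -0.7, 0.6]
grip_width: 0.0852
```

```bash
python3 - <<'E'
from h import *
goto(.533,-.150,.175,-75.85)
E
```

```text
t 24.15 pos [ 0.5447 -0.1506  0.181 ] yaw -75.41 tilt(z axis) [ 0.0602 -0.0333 -0.9976] F [-0.2  -0.68  0.63] T [0.066 0.032 0.085] w 0.0852 q [-0.26  0.33  0.03  1.2  -0.02  2.62]
tool shift mm [-3.79 11.42  5.26] turn 0.44
```

Emit:
send_rows(increments=[[[0.01,-0.023,-0.002,0],[-0.01,0.023,-0.002,0],[0.01,-0.023,-0.002,0],[-0.01,0.023,-0.002,0],[0.01,-0.023,-0.002,0],[-0.01,0.023,-0.002,0],[-0.004,0.006,0,0],[0,0,0,0]]])

```text
clock: 24.95
eef_pos: [0.5236, -0.1432, 0.1701]
tool_rot: [0.792, -0.61, 0.009, 0.005]
ft_force: [0.9, 0.3, -0.4]
grip_width: 0.0853
```

```bash
python3 - <<'E'
from h import *
goto(.506,-.1344,.14,-75.85)
E
```

```text
t 24.95 pos [ 0.5236 -0.1432  0.1701] yaw -75.24 tilt(z axis) [ 0.0084 -0.0195 -0.9998] F [ 0.93  0.28 -0.38] T [ 0.01  -0.023 -0.063] w 0.0853 q [-0.26  0.34  0.01  1.23 -0.02  2.63]
tool shift mm [-13.59  14.83  29.75] turn 0.61
```

Emit:
send_rows(increments=[[[0.012,-0.028,-0.002,0],[-0.012,0.028,-0.002,0],[0.01,-0.023,-0.002,0],[-0.012,0.027,0,0],[0,0,0,0],[0,0,0.004,0.3],[0,0,0.004,0.3],[0,0,0.004,0]]])

```text
clock: 25.75
eef_pos: [0.5161, -0.141, 0.1517]
tool_rot: [0.789, -0.614, -0.002, 0.01]
ft_force: [0.2, -0.2, -0.4]
grip_width: 0.086
```

```bash
python3 - <<'E'
from h import *
goto(.506,-.1344,.14,-75.85)
E
```

```text
t 25.75 pos [ 0.5161 -0.141   0.1517] yaw -75.83 tilt(z axis) [-0.0152 -0.0134 -0.9998] F [ 0.15 -0.21 -0.44] T [ 0.019 -0.026 -0.03 ] w 0.086 q [-0.26  0.36 -0.01  1.21 -0.02  2.64]
tool shift mm [-8.98  7.94 11.8 ] turn 0.02
```

Emit:
send_rows(increments=[[[-0.002,0.002,0.005,0],[-0.002,0.002,0.006,0],[-0.002,0.002,0.006,0],[-0.001,0.001,0.006,0],[0,0,0.006,0],[0,0,0.006,0],[0,0,0.006,0],[0,0,0.006,0]]])

```text
clock: 26.55
eef_pos: [0.5085, -0.1367, 0.1035]
tool_rot: [0.789, -0.614, 0.001, 0.009]
ft_force: [0.9, -0.0, 0.2]
grip_width: 0.0849
```

```bash
python3 - <<'E'
from h import *
goto(.506,-.1344,.094,-75.85)
E
```

```text
t 26.55 pos [ 0.5085 -0.1367  0.1035] yaw -75.82 tilt(z axis) [-0.0086 -0.0151 -0.9998] F [ 0.92 -0.02  0.24] T [ 0.043 -0.004 -0.04 ] w 0.0849 q [-0.25  0.37 -0.12  1.08 -0.02  2.64]
tool shift mm [-2.92  1.75  9.53] turn 0.03
```

Final descent, then close.

Emit:
send_rows(increments=[[[-0.001,0.001,0.003,0],[-0.001,0.001,0.003,0],[-0.001,0,0.002,0],[0,0,0.001,0],[0,0,0,0],[0,0,0,0],[0,0,0,0],[0,0,0,0]]])

```text
clock: 27.35
eef_pos: [0.5055, -0.1342, 0.0931]
tool_rot: [0.789, -0.614, 0.001, 0.009]
ft_force: [0.4, 0.1, -0.4]
grip_width: 0.0852
```

Emit:
send_rows(increments=[[[0,0,0,0],[0,0,0,0],[0,0,0,0],[0,0,0,0],[0,0,0,0],[0,0,0,0],[0,0,0,0],[0,0,0,0]]], hand=1)

```text
clock: 28.15
eef_pos: [0.5059, -0.1344, 0.0938]
tool_rot: [0.789, -0.614, 0.002, 0.008]
ft_force: [-0.2, -0.4, 0.3]
grip_width: 0.0201
```

```bash
python3 - <<'E'
from h import *
goto(.506,-.1344,.094,-75.85)
c=cam('side'); save(c['image'][200:340,230:430],'s2.png',4)
E
```

```text
t 28.15 pos [ 0.5059 -0.1344  0.0938] yaw -75.83 tilt(z axis) [-0.008  -0.0152 -0.9999] F [-0.25 -0.43  0.28] T [ 0.028  0.012 -0.007] w 0.0201 q [-0.25  0.38 -0.14  1.05 -0.02  2.64]
tool shift mm [ 0.06 -0.04 -0.2 ] turn 0.02
```

View pics/s2.png

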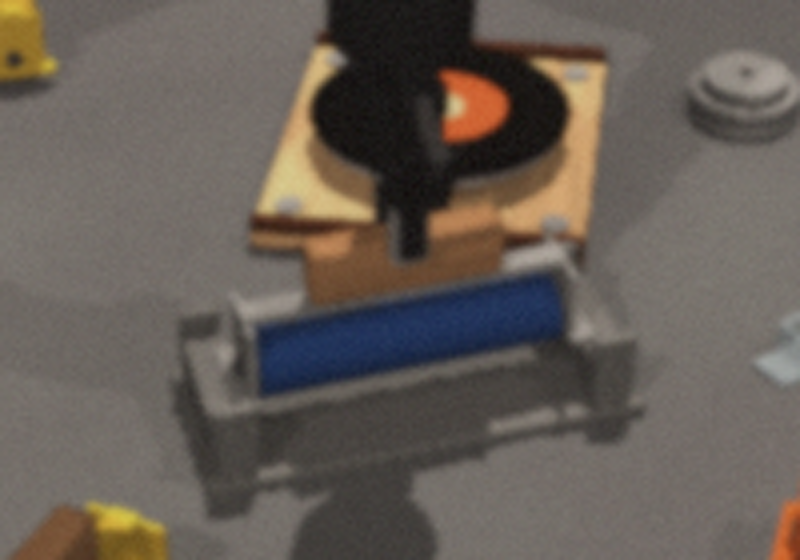

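Emit:
send_rows(increments=[[[0,0,-0.003,0],[0,0,-0.006,0],[0,0,-0.008,0],[0,0,-0.008,0],[0,0,-0.008,0],[0,0,-0.008,0],[0,0,-0.008,0],[0,0,-0.006,0]]])

```text
clock: 29.0
eef_pos: [0.5041, -0.1328, 0.1508]
tool_rot: [0.789, -0.614, -0.001, 0.01]
ft_force: [-0.2, -0.1, -4.3]
grip_width: 0.0202
```

```bash
python3 - <<'E'
from h import *
goto(.463,.1414,.15,-11.4)
o,R,y=pose()
n=17
d=np.array([.463,.1414,o['eef_pos'][2]+.003])-o['eef_pos']
for i in range(n):
    Ri=Rot.from_euler('z',(i*64.5/n),degrees=True).as_matrix()@R
    print((Ri.T@(d/n)*1000).round(1))
c=cam('side'); save(c['image'][150:340,200:480],'s3.png',2.8)
E
```

```text
t 29.0 pos [ 0.5041 -0.1328  0.1508] yaw -75.82 tilt(z axis) [-0.0144 -0.0136 -0.9998] F [-0.23 -0.13 -4.27] T [ 0.03  -0.069  0.06 ] w 0.0202 q [-0.25  0.33 -0.05  1.2  -0.02  2.65]
tool shift mm [-275.92  -27.28   -2.33] turn -64.42
[-16.2  -1.6  -0.4]
[-16.1  -2.7  -0.4]
[-15.9  -3.7  -0.4]
[-15.6  -4.8  -0.4]
[-15.2  -5.8  -0.4]
[-14.8  -6.8  -0.4]
[-14.3  -7.8  -0.4]
[-13.8  -8.7  -0.5]
[-13.2  -9.6  -0.5]
[-12.5 -10.4  -0.5]
[-11.8 -11.2  -0.5]
[-11.  -12.   -0.5]
[-10.2 -12.7  -0.5]
[ -9.4 -13.4  -0.5]
[ -8.5 -13.9  -0.5]
[ -7.5 -14.5  -0.5]
[ -6.5 -14.9  -0.5]
```

View pics/s3.png

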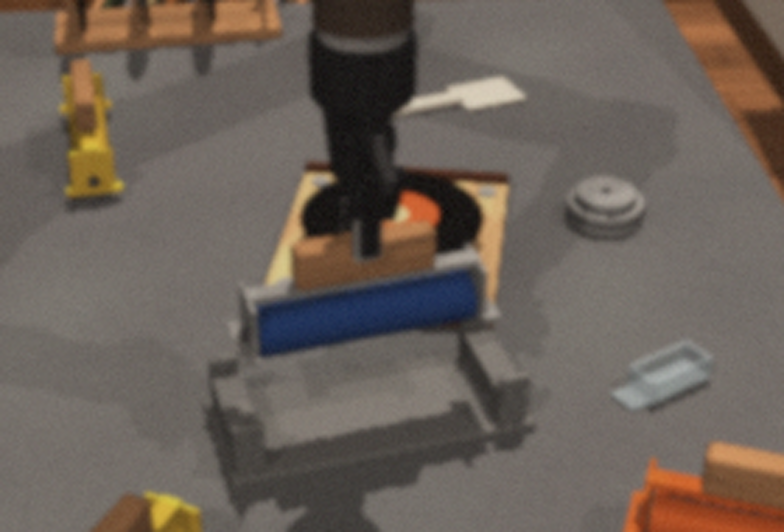

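Emit:
send_rows(increments=[[[-0.012,-0.001,-0.001,-3],[-0.016,-0.003,-0.001,-3.8],[-0.016,-0.004,-0.001,-3.8],[-0.016,-0.005,-0.001,-3.8],[-0.015,-0.006,-0.001,-3.8],[-0.015,-0.007,-0.001,-3.8],[-0.014,-0.008,-0.001,-3.8],[-0.014,-0.009,-0.001,-3.8]]])

```text
clock: 29.85
eef_pos: [0.4881, -0.005, 0.1597]
tool_rot: [0.923, -0.385, -0.002, 0.009]
ft_force: [-0.1, 1.3, -3.5]
grip_width: 0.0207
```

```bash
python3 - <<'E'
from h import *
goto(.463,.1414,.15,-11.4)
E
```

```text
t 29.85 pos [ 0.4881 -0.005   0.1597] yaw -45.33 tilt(z axis) [-0.0105 -0.0152 -0.9998] F [-0.07  1.28 -3.52] T [ 0.043 -0.034 -0.018] w 0.0207 q [-0.    0.26 -0.13  1.19 -0.02  2.36]
tool shift mm [-121.73  -85.24    7.71] turn -33.93
```

Emit:
send_rows(increments=[[[-0.013,-0.012,0,-4],[-0.013,-0.012,0,-4],[-0.012,-0.013,0,-4],[-0.011,-0.013,0,-4],[-0.01,-0.014,0,-4],[-0.009,-0.014,0,-4],[-0.008,-0.015,0,-4],[-0.005,-0.009,0,-3]]])

```text
clock: 30.65
eef_pos: [0.4712, 0.1312, 0.1585]
tool_rot: [0.994, -0.113, -0.004, 0.008]
ft_force: [-0.5, -0.5, -4.0]
grip_width: 0.02
```

```bash
python3 - <<'E'
from h import *
goto(.463,.1414,.125,-11.36)
E
```

```text
t 30.65 pos [0.4712 0.1312 0.1585] yaw -12.94 tilt(z axis) [-0.01   -0.015  -0.9998] F [-0.53 -0.53 -3.99] T [-0.043 -0.038 -0.009] w 0.02 q [ 0.28  0.27 -0.12  1.2  -0.01  2.08]
tool shift mm [-10.06  -8.63  33.46] turn -1.58
```

Emit:
send_rows(increments=[[[-0.002,-0.002,0.006,-0.5],[-0.002,-0.002,0.006,-0.5],[-0.002,-0.002,0.006,-0.4],[-0.002,-0.002,0.006,0],[-0.001,-0.001,0.006,0],[0,0,0.005,0],[0,0,0.004,0],[0,0,0.002,0]]])

```text
clock: 31.45
eef_pos: [0.4626, 0.1409, 0.1132]
tool_rot: [0.995, -0.101, -0.005, 0.009]
ft_force: [-0.2, -0.1, -3.5]
grip_width: 0.02
```

```bash
python3 - <<'E'
from h import *
goto(.463,.1414,.1043,-11.36)
c=cam('side'); np.savez('s4.npz',**c); save(c['image'][150:330,240:440],'s4.png',4)
c=cam('top'); np.savez('t4.npz',**c); save(c['image'][160:300,180:340],'t4.png',4)
E
```

```text
t 31.45 pos [0.4626 0.1409 0.1132] yaw -11.62 tilt(z axis) [-0.0115 -0.0164 -0.9998] F [-0.24 -0.14 -3.47] T [-0.02   0.007  0.025] w 0.02 q [ 0.3   0.3  -0.21  1.08 -0.01  2.08]
tool shift mm [ 0.36 -0.77  8.88] turn -0.26
```

View pics/s4.png

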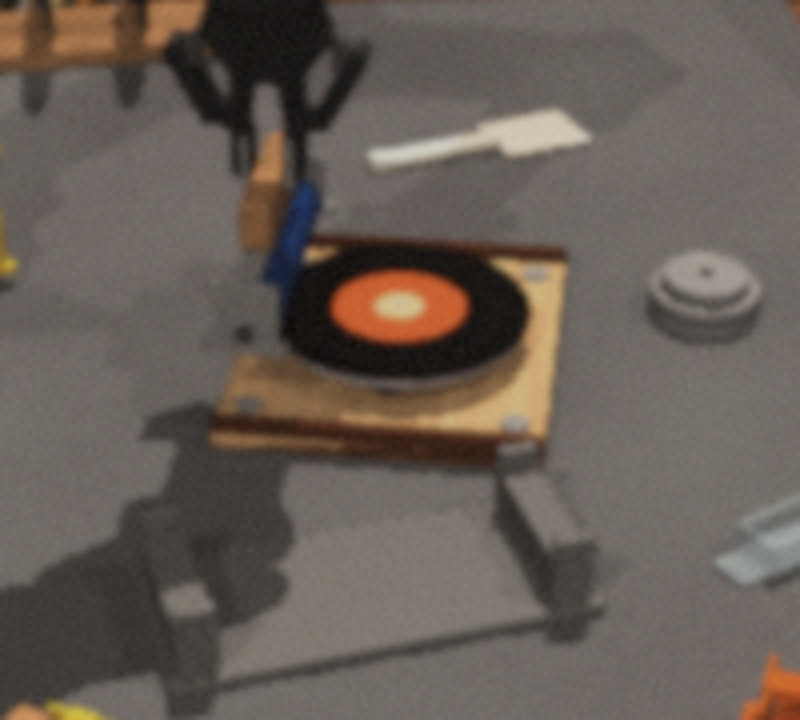

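View pics/t4.png

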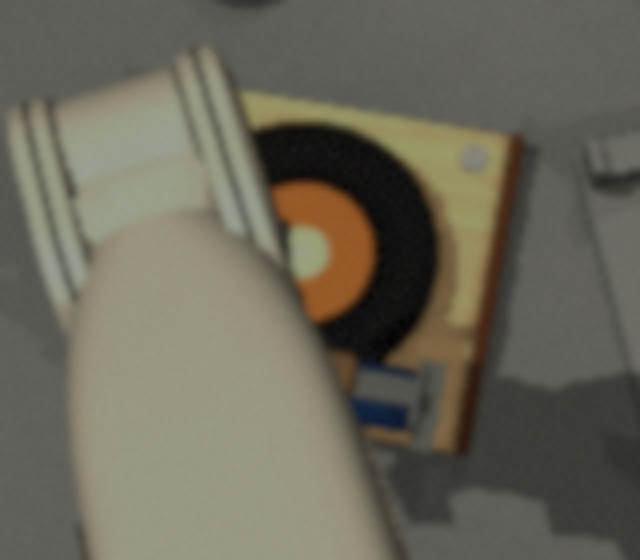

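```bash
python3 - <<'E'
from h import *
C=np.array([.5448,.125]);dx=np.array([.9804,-.197]);dy=np.array([.197,.9804])
for f,b in(('s4.npz',(190,225,300,325)),('t4.npz',(245,275,260,300))):
    c=dict(np.load(f)); p=cloud(c); hsv=cv2.cvtColor(c['image'],cv2.COLOR_RGB2HSV)
    m=np.zeros((480,640),bool); m[b[0]:b[1],b[2]:b[3]]=1
    m&=(hsv[...,0]>100)&(hsv[...,0]<130)&(hsv[...,1]>120)
    q=p[m]; xy=q[:,:2]-C; r=np.c_[xy@dx,xy@dy,q[:,2]]*1000
    r=r[(abs(r[:,2]-67)<40)]
    print(f,len(r)); 
    Y=r[:,1]; 
    for lo in range(-100,100,20):
        s=(Y>=lo)&(Y<lo+20)
        if s.sum()>3: print(lo+10,s.sum(),np.median(r[s],0).round(1))
E
```

```text
s4.npz 132
-50 10 [-73.2 -46.6  82.8]
-30 24 [-71.5 -30.4  81.3]
-10 17 [-70.8  -8.7  78.2]
10 21 [-71.5   9.8  81. ]
30 18 [-70.5  28.8  79.7]
50 21 [-71.3  48.7  81.3]
70 19 [-72.   69.3  80.7]
t4.npz 57
-90 8 [-98.  -81.3  81. ]
-70 38 [-97.6 -68.6  81.8]
-50 11 [-95.9 -57.2  82.2]
```

Emit:
send_rows(increments=[[[0,-0.0005,0.002,-0.2],[0,0,0.002,0],[0,0,0.002,0],[0,0,0.001,0],[0,0,0.001,0],[0,0,0.001,0],[0,0,0.001,0],[0,0,0.001,0]]])

```text
clock: 32.35
eef_pos: [0.4638, 0.1415, 0.1027]
tool_rot: [0.995, -0.099, -0.004, 0.008]
ft_force: [-1.1, 0.4, -2.0]
grip_width: 0.0201
```

```bash
python3 - <<'E'
from h import *
goto(.463,.1414,.1043,-11.36)
E
```

```text
t 32.35 pos [0.4638 0.1415 0.1027] yaw -11.41 tilt(z axis) [-0.0087 -0.0156 -0.9998] F [-1.06  0.37 -1.99] T [-0.051  0.084 -0.019] w 0.0201 q [ 0.3   0.31 -0.22  1.05 -0.01  2.07]
tool shift mm [-0.79  0.29 -1.59] turn -0.05
```

Emit:
send_rows(increments=[[[0,0,0.001,0],[0,0,0.001,0],[0,0,0.001,0],[0,0,0.001,0],[0,0,0.0005,0],[0,0,0,0],[0,0,0,0],[0,0,0,0]]])

```text
clock: 33.15
eef_pos: [0.4656, 0.1413, 0.1002]
tool_rot: [0.995, -0.1, -0.001, 0.008]
ft_force: [0.4, -1.8, 1.5]
grip_width: 0.0201
```

```bash
python3 - <<'E'
from h import *
goto(.463,.1414,.1043,-11.36)
E
```

```text
t 33.15 pos [0.4656 0.1413 0.1002] yaw -11.43 tilt(z axis) [-0.0039 -0.0157 -0.9999] F [ 0.37 -1.77  1.53] T [-0.231  0.081  0.053] w 0.0201 q [ 0.3   0.31 -0.23  1.04 -0.01  2.07]
tool shift mm [-2.59  0.48 -4.12] turn -0.07
```

Emit:
send_rows(increments=[[[0,0,0.001,0],[0,0,0.001,0],[0,0,0.001,0],[0.0008,0,0.0008,0],[0.0012,0,0.0008,0],[0.0012,0,0.0008,0],[0.0012,0,0.0008,0],[0.0012,0,0.0008,0]]])

```text
clock: 33.95
eef_pos: [0.473, 0.14, 0.0958]
tool_rot: [0.995, -0.1, 0.001, 0.008]
ft_force: [-1.8, -1.1, 7.9]
grip_width: 0.0202
```

```bash
cat >> h.py <<'E'
def st():
    o,R,y=pose(); p=o['eef_pos']; C=np.array([.5448,.125]);dx=np.array([.9804,-.197]);dy=np.array([.197,.9804])
    ax=p-R[:,2]*.0072+ np.array([0,0,-.053]) # approx
    s=(p[:2]-C)
    print('t',round(o['clock'],2),'s,l mm',(s@dx*1000).round(1),(s@dy*1000).round(1),'z',(p[2]*1000).round(2),'yaw',y.round(2),'tilt',R[:2,2].round(4),'along',(R[:2,2]@dx).round(4),(R[:2,2]@dy).round(4),'F',o['ft_force'].round(1),'T',o['ft_torque'].round(2),'rvel',o['joint_vel'].round(3))
E
python3 -c "
from h import *
st()"
```

```text
t 33.95 s,l mm -73.3 0.6 z 95.8 yaw -11.43 tilt [ 0.0008 -0.0155] along 0.0039 -0.0151 F [-1.8 -1.1  7.9] T [-0.42  0.4   0.01] rvel [-0.015  0.02   0.027 -0.007 -0.008 -0.012]
```

Emit:
send_rows(increments=[[[0.0012,0,-0.0005,0],[0.0012,0,-0.0003,0],[0.0012,0,-0.0001,0],[0.0012,0,-0.0001,0],[0.0012,0,-0.0001,0],[0.0012,0,-0.0001,0],[0.0012,0,-0.0001,0],[0.0012,0,-0.0001,0]]])

```text
clock: 34.75
eef_pos: [0.486, 0.1373, 0.0997]
tool_rot: [0.995, -0.1, 0.004, 0.008]
ft_force: [0.2, -1.8, 4.0]
grip_width: 0.0202
```

```bash
python3 -c "
from h import *
st()"
```

```text
t 34.75 s,l mm -60.1 0.4 z 99.67 yaw -11.46 tilt [ 0.0073 -0.0168] along 0.0104 -0.015 F [ 0.2 -1.8  4. ] T [-0.37  0.22  0.04] rvel [-0.013  0.021  0.033  0.011 -0.002 -0.013]
```

Emit:
send_rows(increments=[[[0.0012,0,0.0001,0],[0.0012,0,0.0001,0],[0.0012,0,0.0001,0],[0.0012,0,0.0001,0],[0.0012,0,0.0001,0],[0.0012,0,0.0001,0],[0.0012,0,0.0002,0],[0.0012,0,0.0002,0]]])

```text
clock: 35.55
eef_pos: [0.4972, 0.1351, 0.0999]
tool_rot: [0.995, -0.1, 0.006, 0.008]
ft_force: [-0.6, -1.1, 5.3]
grip_width: 0.0202
```

```bash
python3 -c "
from h import *
st()"
```

```text
t 35.55 s,l mm -48.6 0.5 z 99.87 yaw -11.46 tilt [ 0.0097 -0.0171] along 0.0129 -0.0148 F [-0.6 -1.1  5.3] T [-0.42  0.28  0.08] rvel [-0.013  0.02   0.031  0.006 -0.003 -0.013]
```

Emit:
send_rows(increments=[[[0.0012,0,-0.0001,0],[0.0012,0,-0.0001,0],[0.0012,0,-0.0001,0],[0.0012,0,0,0],[0.0012,0,0,0],[0.0012,0,0,0],[0.0012,0,0,0],[0.0012,0,0,0]]])

```text
clock: 36.35
eef_pos: [0.5082, 0.1329, 0.101]
tool_rot: [0.995, -0.1, 0.007, 0.008]
ft_force: [0.2, -0.9, 4.5]
grip_width: 0.02
```

```bash
python3 -c "
from h import *
st()"
```

```text
t 36.35 s,l mm -37.4 0.5 z 100.98 yaw -11.47 tilt [ 0.0115 -0.0173] along 0.0147 -0.0147 F [ 0.2 -0.9  4.5] T [-0.38  0.19  0.04] rvel [-0.011  0.021  0.031  0.01  -0.003 -0.011]
```

Emit:
send_rows(increments=[[[0.0012,0,0,0],[0.0012,0,0,0],[0.0012,0,0,0],[0.0012,0,0,0],[0.0012,0,0.0001,0],[0.0012,0,0,0],[0.0012,0,0.0001,0],[0.0012,0,0,0]]])

```text
clock: 37.15
eef_pos: [0.5192, 0.1307, 0.1016]
tool_rot: [0.995, -0.1, 0.007, 0.008]
ft_force: [-1.3, -1.6, 5.4]
grip_width: 0.0202
```

```bash
python3 -c "
from h import *
st()"
```

```text
t 37.15 s,l mm -26.2 0.6 z 101.56 yaw -11.47 tilt [ 0.0133 -0.0175] along 0.0165 -0.0146 F [-1.3 -1.6  5.4] T [-0.45  0.25 -0.  ] rvel [-0.011  0.021  0.034  0.011  0.001 -0.01 ]
```

Emit:
send_rows(increments=[[[0.0012,0,-0.0001,0],[0.0012,0,0,0],[0.0012,0,0,0],[0.0012,0,0,0],[0.0012,0,0,0],[0.0012,0,0,0],[0.0012,0,0.0001,0],[0.0012,0,0.0001,0]]])

```text
clock: 37.95
eef_pos: [0.5299, 0.1286, 0.1019]
tool_rot: [0.995, -0.1, 0.008, 0.008]
ft_force: [-0.3, -1.7, 5.7]
grip_width: 0.0205
```

```bash
python3 -c "
from h import *
st()"
```

```text
t 37.95 s,l mm -15.3 0.6 z 101.85 yaw -11.47 tilt [ 0.0142 -0.0176] along 0.0174 -0.0145 F [-0.3 -1.7  5.7] T [-0.43  0.16  0.1 ] rvel [-0.01   0.021  0.032  0.009 -0.001 -0.01 ]
```

Emit:
send_rows(increments=[[[0.0012,0,-0.0001,0],[0.0012,0,-0.0001,0],[0.0012,0,0,0],[0.0012,0,0,0],[0.0012,0,0,0],[0.0012,0,0,0],[0.0012,0,0,0],[0.0012,0,0,0]]])

```text
clock: 38.75
eef_pos: [0.5403, 0.1264, 0.1022]
tool_rot: [0.995, -0.1, 0.008, 0.008]
ft_force: [-0.4, -1.4, 5.1]
grip_width: 0.0199
```

```bash
python3 -c "
from h import *
st()"
```

```text
t 38.75 s,l mm -4.7 0.5 z 102.23 yaw -11.47 tilt [ 0.0145 -0.0177] along 0.0177 -0.0145 F [-0.4 -1.4  5.1] T [-0.44  0.14  0.09] rvel [-0.01   0.022  0.033  0.014  0.002 -0.01 ]
```

Emit:
send_rows(increments=[[[0.0012,0,0,0],[0.0012,0,0,0],[0.0012,0,0,0],[0.0012,0,0,0],[0.0012,0,0,0],[0.0012,0,0,0],[0.0012,0,0,0],[0.0012,0,0,0]]])

```text
clock: 39.55
eef_pos: [0.5506, 0.1244, 0.1022]
tool_rot: [0.995, -0.1, 0.008, 0.008]
ft_force: [-0.4, -1.2, 4.0]
grip_width: 0.0202
```

```bash
python3 -c "
from h import *
st()"
```

```text
t 39.55 s,l mm 5.8 0.5 z 102.25 yaw -11.47 tilt [ 0.0143 -0.0177] along 0.0176 -0.0145 F [-0.4 -1.2  4. ] T [-0.47  0.17  0.06] rvel [-0.011  0.022  0.034  0.012  0.    -0.01 ]
```

Emit:
send_rows(increments=[[[0.0012,0,0,0],[0.0012,0,0.0001,0],[0.0012,0,0,0],[0.0012,0,0.0001,0],[0.0012,0,0,0],[0.0012,0,0.0001,0],[0.0012,0,0.0001,0],[0.0012,0,0,0]]])

```text
clock: 40.35
eef_pos: [0.561, 0.1223, 0.1021]
tool_rot: [0.995, -0.1, 0.008, 0.008]
ft_force: [0.0, -0.5, 4.4]
grip_width: 0.0202
```

```bash
python3 -c "
from h import *
st()"
```

```text
t 40.35 s,l mm 16.4 0.5 z 102.09 yaw -11.47 tilt [ 0.0147 -0.0177] along 0.0179 -0.0144 F [ 0.  -0.5  4.4] T [-0.38  0.09  0.01] rvel [-0.01   0.022  0.036  0.013  0.001 -0.008]
```

Emit:
send_rows(increments=[[[0.0012,0,0.0001,0],[0.0012,0,0.0001,0],[0.0012,0,0.0001,0],[0.0012,0,0.0001,0],[0.0012,0,0.0001,0],[0.0012,0,0.0001,0],[0.0012,0,0.0001,0],[0.0012,0,0.0001,0]]])

```text
clock: 41.15
eef_pos: [0.5716, 0.1202, 0.1017]
tool_rot: [0.995, -0.1, 0.009, 0.008]
ft_force: [-0.2, -2.5, 4.8]
grip_width: 0.0204
```

```bash
python3 -c "
from h import *
st()"
```

```text
t 41.15 s,l mm 27.2 0.6 z 101.66 yaw -11.47 tilt [ 0.0155 -0.0177] along 0.0186 -0.0143 F [-0.2 -2.5  4.8] T [-0.41  0.08  0.01] rvel [-0.01   0.022  0.037  0.012  0.001 -0.008]
```

Emit:
send_rows(increments=[[[0.0012,0,0.0001,0],[0.0012,0,0.0001,0],[0.0012,0,0.0001,0],[0.0012,0,0.0001,0],[0.0012,0,0.0001,0],[0.0012,0,0.0001,0],[0.0012,0,0.0002,0],[0.0012,0,0.0002,0]]])

```text
clock: 41.95
eef_pos: [0.5822, 0.1181, 0.101]
tool_rot: [0.995, -0.1, 0.009, 0.008]
ft_force: [-0.6, -1.3, 5.1]
grip_width: 0.0202
```

```bash
python3 -c "
from h import *
st()"
```

```text
t 41.95 s,l mm 38.0 0.6 z 101.01 yaw -11.47 tilt [ 0.0161 -0.0176] along 0.0193 -0.0141 F [-0.6 -1.3  5.1] T [-0.43  0.11  0.07] rvel [-0.008  0.022  0.035  0.011 -0.    -0.01 ]
```

Emit:
send_rows(increments=[[[0.0012,0,0.0001,0],[0.0012,0,0.0001,0],[0.0012,0,0.0001,0],[0.0012,0,0.0001,0],[0.0012,0,0.0001,0],[0.0012,0,0.0001,0],[0.0012,0,0.0002,0],[0.0012,0,0.0002,0]]])

```text
clock: 42.75
eef_pos: [0.5927, 0.116, 0.1003]
tool_rot: [0.995, -0.1, 0.009, 0.008]
ft_force: [-0.9, -2.7, 5.1]
grip_width: 0.02
```

```bash
python3 -c "
from h import *
st()"
```

```text
t 42.75 s,l mm 48.7 0.6 z 100.28 yaw -11.47 tilt [ 0.0167 -0.0177] along 0.0198 -0.014 F [-0.9 -2.7  5.1] T [-0.43  0.08  0.09] rvel [-0.009  0.025  0.038  0.01  -0.    -0.009]
```

Emit:
send_rows(increments=[[[0.0012,0,0.0001,0],[0.0012,0,0.0001,0],[0.0012,0,0.0001,0],[0.0012,0,0.0001,0],[0.0012,0,0.0001,0],[0.0012,0,0.0002,0],[0.0012,0,0.0002,0],[0.0012,0,0.0002,0]]])

```text
clock: 43.55
eef_pos: [0.6031, 0.1138, 0.0994]
tool_rot: [0.995, -0.1, 0.009, 0.008]
ft_force: [0.9, -1.0, 5.6]
grip_width: 0.02
```

```bash
python3 -c "
from h import *
st()"
```

```text
t 43.55 s,l mm 59.4 0.6 z 99.36 yaw -11.47 tilt [ 0.017  -0.0176] along 0.0202 -0.0139 F [ 0.9 -1.   5.6] T [-0.42  0.05  0.13] rvel [-0.008  0.024  0.036  0.01  -0.002 -0.008]
```

Emit:
send_rows(increments=[[[0.0012,0,0.0001,0],[0.0012,0,0.0001,0],[0.0012,0,0.0001,0],[0.0012,0,0.0001,0],[0.0012,0,0.0001,0],[0.0012,0,0.0001,0],[0.0012,0,0.0001,0],[0.0012,0,0.0002,0]]])

```text
clock: 44.35
eef_pos: [0.6134, 0.1118, 0.0985]
tool_rot: [0.995, -0.1, 0.009, 0.008]
ft_force: [0.1, -0.9, 3.9]
grip_width: 0.0203
```

```bash
python3 -c "
from h import *
st()"
```

```text
t 44.35 s,l mm 69.9 0.6 z 98.46 yaw -11.48 tilt [ 0.0169 -0.0175] along 0.0201 -0.0138 F [ 0.1 -0.9  3.9] T [-0.38  0.01  0.08] rvel [-0.009  0.025  0.036  0.012 -0.001 -0.009]
```

Emit:
send_rows(increments=[[[0.0012,0,0.0001,0],[0.0012,0,0.0002,0],[0.0012,0,0.0002,0],[0.0012,0,0.0002,0],[0.0012,0,0.0002,0],[0.0012,0,0.0002,0],[0.0012,0,0.0002,0],[0.0012,0,0.0002,0]]])

```text
clock: 45.15
eef_pos: [0.624, 0.1097, 0.0972]
tool_rot: [0.995, -0.1, 0.01, 0.008]
ft_force: [-0.3, -1.3, 4.7]
grip_width: 0.0201
```

```bash
python3 -c "
from h import *
st()
c=cam('side'); np.savez('s5.npz',**c); save(c['image'][150:330,240:440],'s5.png',4)"
```

```text
t 45.15 s,l mm 80.7 0.6 z 97.16 yaw -11.49 tilt [ 0.0177 -0.0175] along 0.0208 -0.0137 F [-0.3 -1.3  4.7] T [-0.38 -0.07 -0.01] rvel [-0.008  0.025  0.039  0.011 -0.001 -0.008]
```

View pics/s5.png

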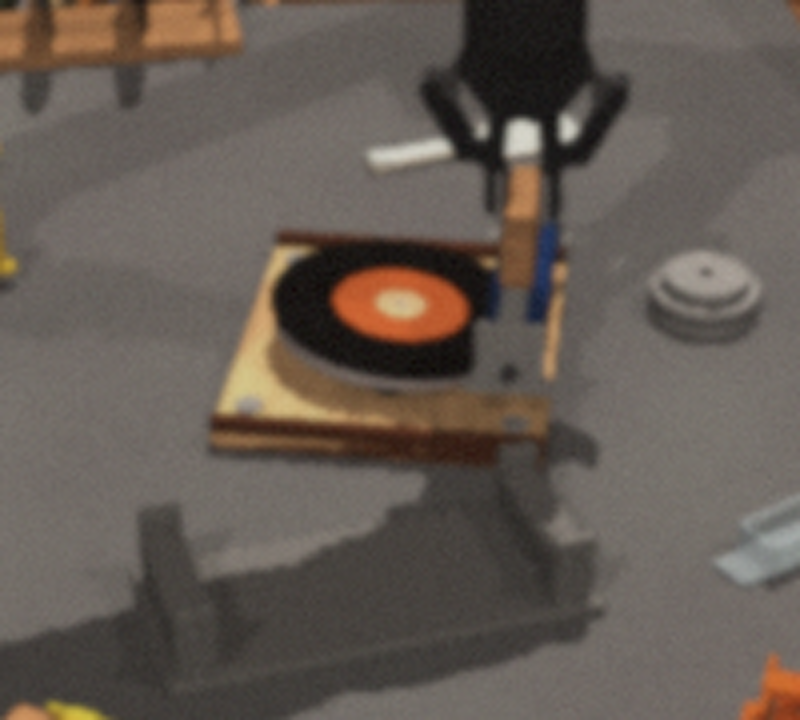

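Emit:
send_rows(increments=[[[0.0012,0,0.0002,0],[0.0012,0,0.0002,0],[0.0012,0,0.0002,0],[0,0,-0.001,0],[0,0,-0.002,0],[0,0,-0.002,0],[0,0,-0.003,0],[0,0,-0.003,0]]])

```text
clock: 46.0
eef_pos: [0.6249, 0.1094, 0.104]
tool_rot: [0.995, -0.1, 0.005, 0.008]
ft_force: [-0.1, 0.1, -3.6]
grip_width: 0.0204
```

```bash
python3 -c "
from h import *
st()"
```

```text
t 46.0 s,l mm 81.6 0.4 z 104.01 yaw -11.49 tilt [ 0.0093 -0.017 ] along 0.0124 -0.0149 F [-0.1  0.1 -3.6] T [0.09 0.   0.05] rvel [ 0.002 -0.012  0.029  0.076  0.011  0.001]
```

Emit:
send_rows(increments=[[[0,0,-0.005,0],[0,0,-0.008,0],[0,0,-0.008,0],[0,0,-0.008,0],[0,0,-0.008,0],[0,0,-0.008,0],[0,0,-0.006,0],[0,0,-0.003,0]]])

```text
clock: 46.8
eef_pos: [0.6222, 0.1113, 0.1605]
tool_rot: [0.995, -0.1, 0.002, 0.008]
ft_force: [-0.3, -0.2, -4.1]
grip_width: 0.02
```

```bash
python3 - <<'E'
from h import *
st(); goto(.506,-.1344,.15,-75.85)
o,R,y=pose()
n=17
d=np.array([.506,-.1344,o['eef_pos'][2]])-o['eef_pos']
for i in range(n):
    Ri=Rot.from_euler('z',(-i*64.4/n),degrees=True).as_matrix()@R
    print((Ri.T@(d/n)*1000).round(1))
E
```

```text
t 46.8 s,l mm 78.6 1.8 z 160.54 yaw -11.43 tilt [ 0.0033 -0.0159] along 0.0064 -0.0149 F [-0.3 -0.2 -4.1] T [ 0.    0.04 -0.03] rvel [ 0.001 -0.016  0.061  0.075  0.     0.001]
t 46.8 pos [0.6222 0.1113 0.1605] yaw -11.43 tilt(z axis) [ 0.0033 -0.0159 -0.9999] F [-0.35 -0.16 -4.1 ] T [ 0.002  0.036 -0.032] w 0.02 q [ 0.19  0.53  0.29  1.32 -0.02  1.96]
tool shift mm [-65.27 263.69  14.05] turn 64.42
[-3.8 15.5  0.2]
[-2.8 15.7  0.2]
[-1.8 15.9  0.2]
[-0.7 16.   0.2]
[ 0.4 16.   0.2]
[ 1.4 15.9  0.2]
[ 2.5 15.8  0.3]
[ 3.5 15.6  0.3]
[ 4.5 15.3  0.3]
[ 5.5 15.   0.3]
[ 6.5 14.6  0.3]
[ 7.5 14.1  0.3]
[ 8.4 13.6  0.3]
[ 9.3 13.   0.3]
[10.1 12.4  0.2]
[10.9 11.7  0.2]
[11.6 11.   0.2]
```

Emit:
send_rows(increments=[[[-0.003,0.012,0,3],[-0.003,0.015,0,3.8],[-0.002,0.016,0,3.8],[-0.001,0.016,0,3.8],[0,0.016,0,3.8],[0.001,0.016,0,3.8],[0.002,0.016,0,3.8],[0.003,0.015,0,3.8]]])

```text
clock: 47.6
eef_pos: [0.5669, -0.0007, 0.1636]
tool_rot: [0.934, -0.358, 0.005, 0.006]
ft_force: [-0.6, 0.5, -3.2]
grip_width: 0.02
```

```bash
python3 - <<'E'
from h import *
goto(.506,-.1344,.15,-75.85)
E
```

```text
t 47.6 pos [ 0.5669 -0.0007  0.1636] yaw -41.99 tilt(z axis) [ 0.006  -0.0148 -0.9999] F [-0.58  0.51 -3.19] T [-0.004  0.011  0.017] w 0.02 q [ 0.01  0.4   0.08  1.25 -0.01  2.31]
tool shift mm [ 43.98 139.98  15.19] turn 33.86
```

Emit:
send_rows(increments=[[[0.004,0.015,0.001,4],[0.005,0.015,0.001,4],[0.006,0.014,0.001,4],[0.007,0.014,0.001,4],[0.008,0.013,0.001,4],[0.009,0.012,0.001,4],[0.009,0.011,0.001,4],[0.005,0.006,0,3]]])

```text
clock: 48.4
eef_pos: [0.5106, -0.1075, 0.1593]
tool_rot: [0.796, -0.605, 0.007, 0.004]
ft_force: [0.3, -0.0, -4.7]
grip_width: 0.0197
```

```bash
python3 - <<'E'
from h import *
goto(.506,-.1344,.15,-75.85)
E
```

```text
t 48.4 pos [ 0.5106 -0.1075  0.1593] yaw -74.43 tilt(z axis) [ 0.0068 -0.0154 -0.9999] F [ 0.3  -0.03 -4.68] T [ 0.076 -0.026  0.007] w 0.0197 q [-0.2   0.31 -0.06  1.19 -0.01  2.67]
tool shift mm [24.49 11.69  9.7 ] turn 1.42
```

Emit:
send_rows(increments=[[[0.004,0.002,0.001,0.4],[0.005,0.002,0.002,0.5],[0.005,0.002,0.003,0.4],[0.004,0.002,0.004,0],[0.003,0.002,0.004,0],[0.001,0.001,0.004,0],[0,0,0.004,0],[0,0,0.003,0]]])

```text
clock: 49.2
eef_pos: [0.5057, -0.1339, 0.133]
tool_rot: [0.79, -0.613, 0.008, 0.004]
ft_force: [0.0, -0.1, -3.4]
grip_width: 0.0199
```

```bash
python3 - <<'E'
from h import *
goto(.506,-.1344,.0938,-75.85)
E
```

```text
t 49.2 pos [ 0.5057 -0.1339  0.133 ] yaw -75.69 tilt(z axis) [ 0.0075 -0.015  -0.9999] F [ 0.02 -0.06 -3.41] T [-0.007  0.011  0.01 ] w 0.0199 q [-0.25  0.33 -0.1   1.13 -0.01  2.64]
tool shift mm [-0.08 -0.05 39.16] turn 0.16
```

Emit:
send_rows(increments=[[[0,0,0.004,0.1],[0,0,0.005,0],[0,0,0.005,0],[0,0,0.005,0],[0,0,0.005,0],[0,0,0.004,0],[0,0,0.003,0],[0,0,0.002,0]]])

```text
clock: 50.0
eef_pos: [0.5059, -0.1336, 0.0965]
tool_rot: [0.789, -0.614, 0.007, 0.004]
ft_force: [-0.3, 0.9, -4.9]
grip_width: 0.0205
```

```bash
python3 - <<'E'
from h import *
goto(.506,-.1344,.0938,-75.85)
c=cam('side'); save(c['image'][200:340,230:430],'s6.png',4)
E
```

```text
t 50.0 pos [ 0.5059 -0.1336  0.0965] yaw -75.72 tilt(z axis) [ 0.0067 -0.0146 -0.9999] F [-0.31  0.95 -4.87] T [-0.014  0.019  0.031] w 0.0205 q [-0.25  0.36 -0.16  1.04 -0.01  2.64]
tool shift mm [0.74 0.06 2.68] turn 0.13
```

View pics/s6.png

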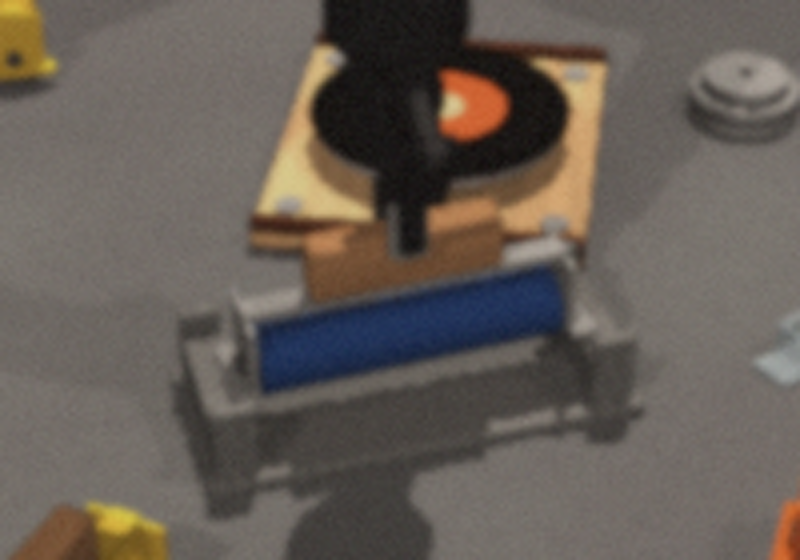

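Roller is over the cradle with feet between the stops, same place as at the start. Set it down gently.

Emit:
send_rows(increments=[[[0,0,0.001,0],[0,0,0.001,0],[0,0,0.001,0],[0,0,0.0005,0],[0,0,0.0005,0],[0,0,0,0],[0,0,0,0],[0,0,0,0]]])

```text
clock: 50.85
eef_pos: [0.5065, -0.1337, 0.0941]
tool_rot: [0.789, -0.614, 0.008, 0.003]
ft_force: [-0.4, -0.1, -0.5]
grip_width: 0.0202
```

```bash
python3 - <<'E'
from h import *
goto(.506,-.1344,.0938,-75.85)
E
```

```text
t 50.85 pos [ 0.5065 -0.1337  0.0941] yaw -75.73 tilt(z axis) [ 0.0089 -0.0148 -0.9999] F [-0.36 -0.07 -0.51] T [ 0.135  0.351 -0.02 ] w 0.0202 q [-0.25  0.37 -0.16  1.03 -0.01  2.64]
tool shift mm [0.54 0.69 0.29] turn 0.12
```

Emit:
send_rows(increments=[[[0,0,0.0005,0],[0,0,0,0],[0,0,0,0],[0,0,0,0],[0,0,0,0],[0,0,0,0],[0,0,0,0],[0,0,0,0]]], hand=-1)

```text
clock: 51.65
eef_pos: [0.5091, -0.1346, 0.095]
tool_rot: [0.789, -0.614, 0.011, 0.002]
ft_force: [-0.2, 1.2, 0.1]
grip_width: 0.0853
```

Emit:
send_rows(increments=[[[0,0,-0.004,0],[0,0,-0.008,0],[0,0,-0.01,0],[0,0,-0.012,0],[0,0,-0.012,0],[0,0,-0.012,0],[0,0,-0.012,0],[0,0,-0.012,0]]])

```text
clock: 52.45
eef_pos: [0.5076, -0.1331, 0.184]
tool_rot: [0.789, -0.614, 0.011, 0.002]
ft_force: [0.0, -0.6, 0.2]
grip_width: 0.0852
```

```bash
python3 - <<'E'
from h import *
goto(.35,-.1344,.2,-75.85)
c=cam('side'); save(c['image'][180:340,230:450],'s7.png',3.6)
E
```

```text
t 52.45 pos [ 0.5076 -0.1331  0.184 ] yaw -75.74 tilt(z axis) [ 0.0151 -0.0168 -0.9997] F [ 0.03 -0.58  0.17] T [ 0.012 -0.019  0.047] w 0.0852 q [-0.25  0.29 -0.02  1.24 -0.01  2.64]
tool shift mm [-37.21 152.86 -18.35] turn 0.11
```

View pics/s7.png

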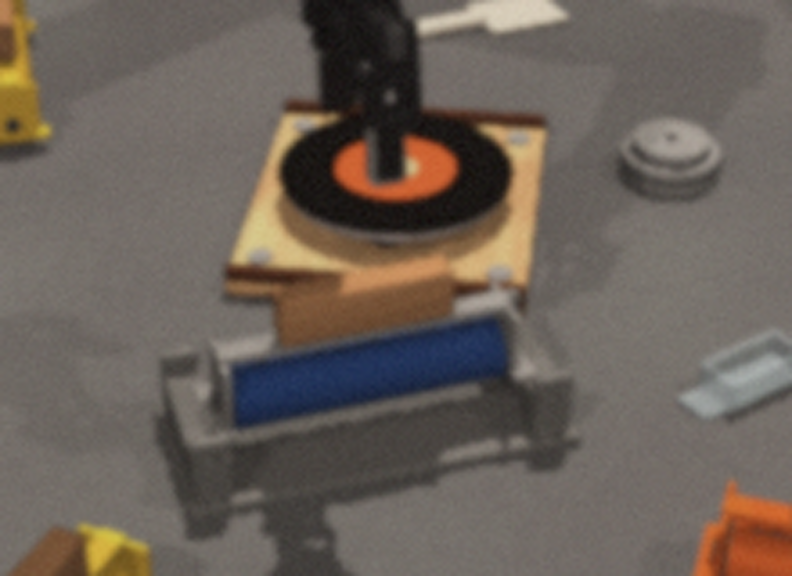

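```bash
python3 - <<'E'
from h import *
c=cam('top'); save(c['image'][120:330,160:460],'t7.png',2.6)
hsv=cv2.cvtColor(c['image'],cv2.COLOR_RGB2HSV); h,s,v=[hsv[...,i].astype(int) for i in range(3)]
def fit(c):
    hsv=cv2.cvtColor(c['image'],cv2.COLOR_RGB2HSV); s,v=hsv[...,1].astype(int),hsv[...,2].astype(int)
    b2=np.zeros((480,640),bool); b2[170:280,195:315]=1
    m=maskc(cv2.morphologyEx((b2&(v<45)&(s<120)).astype(np.uint8),cv2.MORPH_OPEN,np.ones((3,3))))
    cn,_=cv2.findContours(m.astype(np.uint8),cv2.RETR_EXTERNAL,cv2.CHAIN_APPROX_NONE)
    q=onplane(c,max(cn,key=len)[:,0,:],.0385)[:,:2]*1000; return cv2.fitEllipse(q.astype(np.float32))
print(fit(dict(np.load('top0.npz'))),fit(c))
E
```

```text
((544.7914428710938, 125.07642364501953), (164.6130828857422, 165.50108337402344), 153.98728942871094) ((544.84814453125, 125.44839477539062), (164.94049072265625, 165.3007354736328), 3.776789426803589)
```

View pics/t7.png

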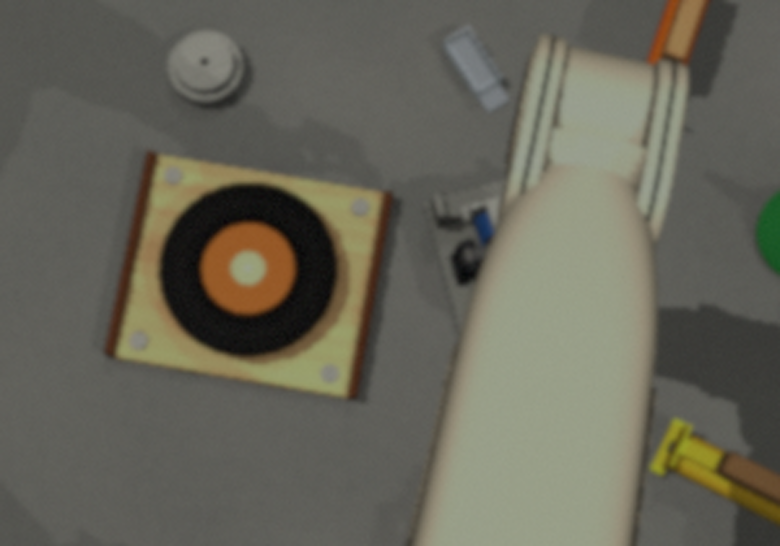

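```bash
python3 -c "
from h import *
print(order.job_done())"
```

```text
the job is handed in; nothing more can be done
None
```

I lifted the roller from its cradle, rolled the record once from the near edge to the far edge, and put the roller back with the gripper open and clear. The job was handed in at about 52.5 s of the 72 s allowed.

**Pass:** the drum went down about 83 mm before the record's middle and came off at about 82 to 85 mm past it, at 13 to 16 mm/s, without lifting.

**Push:** it read between 7.6 and 9.4 N for nearly all of the pass. There were two departures:
- **Setting down:** it reached about 11.6 N once, in the first 10 mm while I was building up the push.
- **Middle of the record:** it ran at about 9 N, a little above the 8 N asked.

These values are the force reading with the roller's weight of about 3.7 N taken off. That weight was noisy by about ±0.5 N.

**Last checks:**
- **Record:** its centre had moved by less than 0.5 mm in the top view.
- **Roller:** the side view shows it seated in the cradle between the stops.
- **Other things:** none looked disturbed in the last pictures, though the arm hid part of the top view. I did not compare their positions with the first pictures.

**What went wrong:** fast moves made the tool tilt, which took about 20 s to correct before the grasp. During one correction the gripper dropped to roughly the roller's height beside it, but the next picture showed the roller unmoved. When the drum lifted off, the tool sprang back a few millimetres, so it may have rolled back slightly at the far edge.

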